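Square a glass test plate into the corner of a measuring board

ROBOT

A 6-joint arm with a two-finger parallel gripper is mounted at the origin on the work surface. World frame = base frame: x ahead of the robot, y to its left, z up, the work surface at z = 0. Lengths are in m, angles in rad, forces in N, time in s.
With the tool pointing down it reaches from about 0.375 to 0.9 m from the base axis. Payload 3.1 kg.
Tool frame: the origin (TCP) lies midway between the tips of the shut fingers; the grasp point (between the pads) lies 19 mm behind it (grip_depth is the distance from the TCP to the grasp point, in m); y points along the fingers, z is the direction in which the jaws open and shut, and the axes are right-handed (so a half turn about y gives the same grasp; the last joint's range is limited). The gripper opens to 85 mm and grips with 20 to 120 N. Pads are 22 mm wide; open, the fingers measure 114 mm over their backs; the gripper's body (76 mm by 85 mm) begins 54 mm behind the grasp point. The pads swing forward as they close: fully open they stand 13 mm farther back than shut.
Start: joints at [-1.466, 0.527, 1.433, -0, 1.181, -0.178], TCP at [0.174, -0.6, 0.231] pointing down, gripper open.
Joint ranges: [-3.08, 3.08], [-0.75, 2.2], [0.22, 2.44], [-1.43, 4.57], [0, 2.65], [-2.85, 2.85]. Speed limits (rad/s): [2.79, 2.79, 3.14, 3.14, 3.14, 3.14].

INTERFACE

Orientations are given as a unit quaternion [x, y, z, w].
In Python, from station import sense, snapshot, camera_model, sign_off, grip_depth gives the robot as it stands.
- The arm moves only by the tool play_rows, never from a script. Its argument "deltas" is a list of rows, each a list of 6 numbers: the shift along the tool's x, y, z in m, then the turn, a rotation vector about the tool's x, y, z in rad. A call has 1 to 12 rows; each row is the pose to reach, as a shift and turn from the pose commanded when the call began, along the tool's axes at that moment; what a row does not reach only later rows make up. A row lasts 1/10 s, in which the tool goes at most 50 mm and 8.59 degrees, less where a joint would pass 70% of its speed; a pose out of reach is approached as far as the arm can. A call with a gripper value outside its range is refused whole. "gripper" is the finger opening in m, from 0 to 0.0854, set as the call begins (left out, the last holds). The fingers move at their own pace and stop on an object; "force" is the grip in N (left out, the last holds). Time passes only in rows, so rows that repeat a pose let the fingers close. It gives the time, the measured TCP pose, the force and the opening at its end, in the units of the state.
- sense(): the state, without advancing time (a new reading comes with each control period).
- snapshot(name): name is "side" or "top"; returns the picture (400x640x3 uint8, red, green, blue); there is no depth.
- camera_model(name): a dict with "fx", "fy", "cx", "cy" (pixels), "distortion" ([k1, k2, p1, p2, k3] as OpenCV has them; the pictures are not rectified), "camera_from_world" (4x4, takes a point from world to camera coordinates). Camera axes: x right, y up, looking along -z (the intrinsics and any distortion apply to the point x, -y, -z); pixel columns grow to the right and rows downward; lengths in m; the calibration is good to about 2 mm. A picture is of the moment at which its call begins. camera_model takes no time and is no camera call.
- sign_off(): hands the job in, once; it reports no verdict.
The state is a dict: "t": time; "q": joint angles; "qd": joint speeds; "tau": joint torques, N m; "tcp_pos": TCP position; "tool_rot": TCP orientation; "force": force on the tool from outside, world axes, zero at the start; "ft_torque": the same for the moment, N m; "finger_gap": opening from 0.0 (shut) to 1.0 (fully open).
Only numpy, scipy, OpenCV 4.12 (cv2) and the standard library are available. Lean on these libraries where they do the work, as an engineer would, in place of code of your own. Each camera call takes 0.05 s, during which the arm holds its last target.

TASK

Pick up the square-footed pusher from its steel dish and with its foot slide the glass test plate over the measuring board into the corner: first press it square against the long stop, then slide it along that stop and press it against the short stop too, each time pausing half a second with a gentle push of about 7 N (a lighter touch does not seat it, over 15 N chips it). Do not touch the plate with the fingers or lift it, and leave everything else where it stands. Finish with the plate touching both stops and the pusher standing upright in its dish, released.

Things in the scene. Friction and masses are not known exactly. Their poses are not given: they have to be found in the camera images.
- board: fixed grey board lying flat on the counter, 250 mm (its x) by 280 mm (its y), 18 mm thick; origin at the centre of its underside; its +x points away from the robot towards the long stop, its +y towards the short stop, z up (the board may be turned by up to 0.3 rad). A free round level stands on its near left part, at about board x -100, y +115 mm.
- corner (a point): the inside corner formed by the two stops, on the board's upper face (18 mm above the counter), at board x +100, y +120 mm; axes as the board's. The plate must end with its own +x +y corner here.
- long_stop: steel bar, rigidly screwed to the board: 14 mm wide, 10 mm high above the board's face, 200 mm long along the board's y; its inner face is the plane x = +100 mm of the board and runs from board y -66 to +134 mm. Body origin: on the board's upper face above the board's origin (not on the bar itself), axes as the board's.
- short_stop: steel bar, rigidly screwed to the board: 14 mm wide, 10 mm high, 130 mm long along the board's x; its inner face is the plane y = +120 mm of the board and runs from board x -30 to +100 mm. Body origin: on the board's upper face above the board's origin, axes as the board's.
- plate_center (a point): centre of the loose pale clear glass plate, 70 mm (its x) by 100 mm (its y) by 8 mm thick, about 0.18 kg, with two black circles on it; lies flat on the board, 30 to 70 mm short of the long stop and 40 to 100 mm short of the short stop, turned up to 0.3 rad from the board. Its +x long side belongs against the long stop and its +y short side against the short stop. It slides with about 1 to 2 N. Point lies 4 mm above the board's face.
- plate_corner (a point): the plate's +x +y lower corner (35 mm, 50 mm from its centre), the one that belongs in the corner of the stops; axes as the plate's.
- pusher_center (a point): loose upright pusher, 78 mm tall, 0.13 kg: square rubber foot 36 x 36 mm, 14 mm high; steel stem 14 mm across; white square handle 20 x 20 mm, 28 to 78 mm above the underside, sides parallel to the foot's (x, y; z up). Point on the handle's axis, 39 mm above the underside. The foot is fixed off-centre from the handle by an unknown 2 to 5 mm along x and along y: find contact by feel.
- dish: fixed round steel dish, 96 mm across, 10 mm high rim, 3 mm walls; origin at the centre of its underside, its inner floor 3 mm above the counter. It stands to the right or left of the board.
- level: bystander, leave alone: round aluminium level, 28 mm across, 9 mm high, standing loose on the near left part of the board; origin at the centre of its underside
- beaker: bystander, leave alone: loose clear plastic beaker, 68 mm across, 75 mm tall, on the other side of the board from the dish; origin at the centre of its underside
- tub: bystander, leave alone: loose white tub with lid, 90 mm across, 110 mm tall, beyond the board on the left; origin at the centre of its underside
- shaker_a: bystander, leave alone: loose clear cup with blue screw lid, 72 mm across, 118 mm tall, beyond the board on the right; origin at the centre of its underside
- shaker_b: bystander, leave alone: a second such cup, farther right; origin at the centre of its underside
- spoon: bystander, leave alone: steel spoon lying on the counter at the right; origin at the centre of its underside
- roll: bystander, leave alone: standing white paper roll, 44 mm across, 50 mm tall, at the left; origin at the centre of its underside
Things that resemble listed ones, but are neither listed nor needed, are in the scene too. Of the things that look like the part that bears pusher_center, the smaller one is meant. Leave any blue look-alike of the dish alone.

How it is judged:
On the way, in this order (a step that is already met when the one before it is completed fails the run):
1. the pusher is lifted out of its dish (z of pusher_center in the frame of dish above 0.055 m and contact force between the fingers and pusher above 0.5 N), for 0.1 s.
2. first seating: the plate, its long side along the long stop (gap under 1.8 mm, square within 0.02 rad), is pressed by the pusher against the long stop with at least 3 N (x of plate_corner in the frame of corner between -0.0018 and 0.003 m and angle between the x axis of plate_center and the x axis of board, either way round below 0.02 rad and contact force between pusher and plate above 1 N and contact force between plate and long_stop above 3 N), for 0.3 s.
3. second seating: the plate, square in the corner, is pressed by the pusher against the short stop with at least 3 N (x of plate_corner in the frame of corner between -0.0018 and 0.003 m and y of plate_corner in the frame of corner between -0.0018 and 0.003 m and angle between the x axis of plate_center and the x axis of board, either way round below 0.02 rad and contact force between pusher and plate above 1 N and contact force between plate and short_stop above 3 N), for 0.3 s.
4. the pusher stands in its dish again (horizontal distance between pusher_center and dish below 0.028 m and z of pusher_center in the frame of dish below 0.045 m and angle between pusher_center's own z axis and vertical below 0.1 rad), for 0.2 s.
At the end, for the whole second after the job is handed in: The plate lies flat on the board with its corner within 1.8 mm of both stops and square to them within 0.02 rad, at rest; the pusher stands upright (within 0.1 rad) and released, at rest on the floor of its dish (all of step 4 and x of plate_corner in the frame of corner between -0.0018 and 0.003 m and y of plate_corner in the frame of corner between -0.0018 and 0.003 m and angle between the x axis of plate_center and the x axis of board, either way round below 0.02 rad and z of plate_corner in the frame of corner between -0.002 and 0.002 m and linear speed of each of plate, pusher below 0.01 m/s and contact force between the fingers and pusher below 0.1 N); the robot touches nothing.
It fails at once if the pusher bears on the glass plate with more than 15 N (contact force between pusher and plate above 15 N).
It fails at once if the fingers touch the glass plate (contact force between the fingers and plate above 0.3 N).
It fails at once if the arm touches the glass plate (contact force between the arm and plate above 0.3 N).
It fails at once if the plate is lifted or tipped off the board (z of plate_center in the frame of board above 0.028 m or angle between plate_center's own z axis and vertical above 0.12 rad).
It fails at once if a bystander is shifted by more than 15 mm (distance of any of level, beaker, tub, shaker_a, shaker_b, spoon, roll from where it was at the start of the episode above 0.015 m).
It also fails if it takes over 72 s, if anything falls off the work surface, if the arm or the gripper's body presses on something with over 40 N, if the wrist force passes 120 N, or if a joint passes its speed limit or range.

## Working session

There is one attempt and no reset: what is moved stays moved. The work goes in short steps, Python scripts to look and compute and a tool call to move; the robot and the scene stay as the last step left them, time stands still between calls to the robot, and variables do not carry over. Pictures are saved under pics/ and viewed, and the job is handed in when it is done.

Besides the shell and the picture viewer there is one more tool, called after "Emit:" by a JSON object that holds its "name" and its "arguments", one argument or row to a line. play_rows: Moves the arm, as the interface text tells. Its arguments: {"type":"object","properties":{"deltas":{"type":"array"},"gripper":{"type":"number"},"force":{"type":"number"}},"required":["deltas"]}

```bash
mkdir -p pics; ls
python3 - <<'E'
from station import sense, snapshot, camera_model, grip_depth
import cv2
print(grip_depth if not callable(grip_depth) else grip_depth())
for n in ("top","side"):
    im=snapshot(n); cv2.imwrite(f"pics/{n}0.png",im[:,:,::-1]); m=camera_model(n); print(n,m)
s=sense()
for k in s: print(k,s[k])
E
```

```text
pics
0.0187
top {'fx': 388.23746985038133, 'fy': 388.23746985038133, 'cx': 315.5171333966216, 'cy': 194.66955957591497, 'distortion': array([-0.05456989,  0.        ,  0.        ,  0.        ,  0.        ]), 'camera_from_world': array([[ 0.01996632, -0.99979817, -0.00222938, -0.02961482],
       [ 0.98627708,  0.01933068,  0.16396297, -0.53907676],
       [-0.16388678, -0.00547252,  0.98646398, -0.97525775],
       [ 0.        ,  0.        ,  0.        ,  1.        ]])}
side {'fx': 398.5352552602849, 'fy': 398.5352552602849, 'cx': 320.0203724625793, 'cy': 195.87858419372319, 'distortion': array([-0.025067,  0.      ,  0.      ,  0.      ,  0.      ]), 'camera_from_world': array([[-0.72905802, -0.6840572 , -0.02324139,  0.38520605],
       [ 0.31803706, -0.36863622,  0.87347568, -0.24316289],
       [-0.60607494,  0.62942283,  0.48631273, -0.96236413],
       [ 0.        ,  0.        ,  0.        ,  1.        ]])}
t 0.1
q [-1.46647381e+00  5.28363234e-01  1.43378138e+00 -7.51452200e-06
  1.18138170e+00 -1.78499083e-01]
qd [ 0.0021915  -0.0007131  -0.00207691  0.00161673  0.00145617  0.00018716]
tau [ 2.85672504e-04 -4.43305421e+01 -1.78585660e+01 -2.74469021e-04
  3.91435315e-03 -9.85273687e-06]
tcp_pos [ 0.1743754  -0.59951418  0.23043529]
tool_rot [-0.09963767  0.70073135 -0.6993648   0.09968346]
force [ 0.69393646 -0.36249135 -0.23889996]
ft_torque [ 0.01152493  0.01466084 -0.03547438]
finger_gap 0.9985165646717257
```

View pics/top0.png

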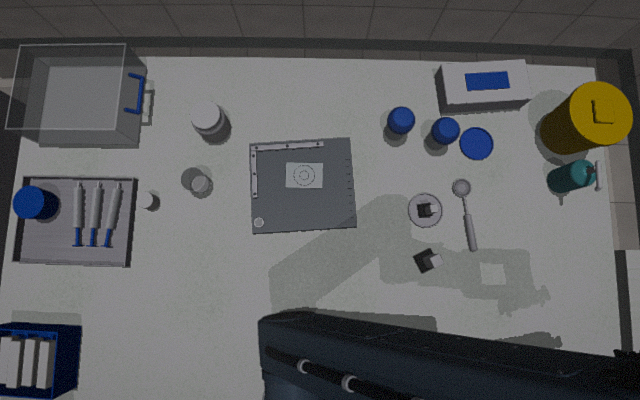

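View pics/side0.png

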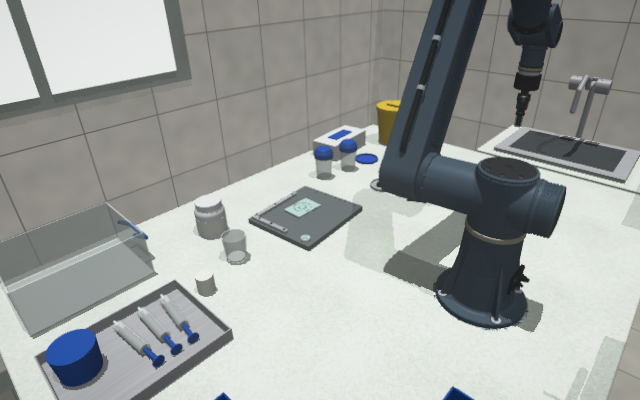

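The top view shows the board at about (303,186) with the long stop on its upper edge and the short stop on its left edge. The plate is at (304,175) and the level at (259,222). There are two pushers: one in the steel dish at (425,210), and one standing free at (428,260). The smaller one, in the steel dish, fits the description. I'll enlarge the picture to confirm that.

```bash
cat > h.py <<'E'
import numpy as np, cv2
from station import sense, snapshot, camera_model
F=np.diag([1.,-1,-1])
class Cam:
    def __init__(s,n):
        m=camera_model(n); s.K=np.array([[m['fx'],0,m['cx']],[0,m['fy'],m['cy']],[0,0,1]]); s.d=np.array(m['distortion'],float)
        T=np.array(m['camera_from_world']); s.R=F@T[:3,:3]; s.t=F@T[:3,3]; s.c=-s.R.T@s.t
    def ray(s,p):
        u=cv2.undistortPoints(np.array(p,float).reshape(-1,1,2),s.K,s.d).reshape(-1,2)
        return np.c_[u,np.ones(len(u))]@s.R
    def onz(s,p,z):
        r=s.ray(p); return s.c+r*((z-s.c[2])/r[:,2])[:,None]
    def proj(s,P):
        return cv2.projectPoints(np.array(P,float).reshape(-1,1,3),cv2.Rodrigues(s.R)[0],s.t,s.K,s.d)[0].reshape(-1,2)
E
python3 - <<'E'
import cv2
im=cv2.imread('pics/top0.png')
cv2.imwrite('pics/c1.png',cv2.convertScaleAbs(cv2.resize(im[180:280,395:485],None,fx=6,fy=6,interpolation=cv2.INTER_CUBIC),alpha=1.3))
cv2.imwrite('pics/c2.png',cv2.convertScaleAbs(cv2.resize(im[130:242,242:365],None,fx=5,fy=5,interpolation=cv2.INTER_CUBIC),alpha=1.3))
E
```

```text
(no output)
```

View pics/c1.png

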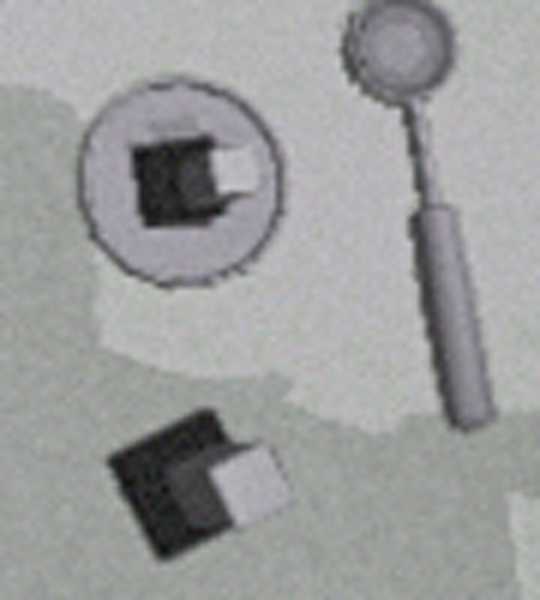

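View pics/c2.png

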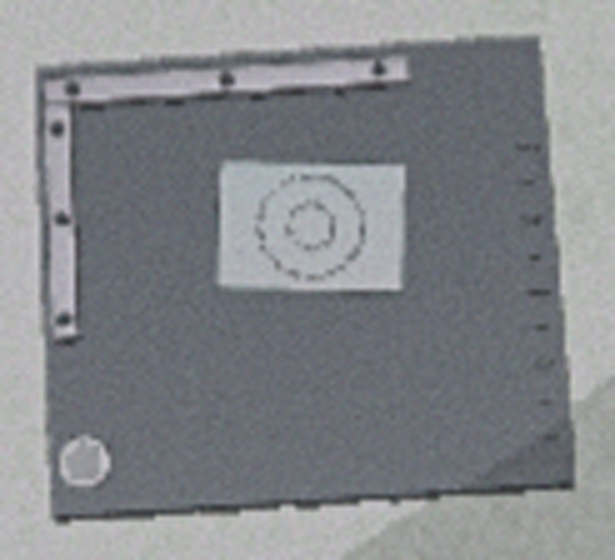

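In the enlarged crop, the dish pusher's foot is about 36 mm and the free one is clearly larger, so I take the one in the steel dish at (425,210). The plate is nearly square to the frame and the board is turned slightly.

```bash
cat > meas.py <<'E'
from h import *
import sys
c=Cam('top'); print('cam',c.c.round(3))
im=cv2.imread('pics/top0.png'); g=cv2.cvtColor(cv2.GaussianBlur(im,(3,3),0),cv2.COLOR_BGR2GRAY)
def big(m,x0,y0,x1,y1):
    z=np.zeros_like(m); z[y0:y1,x0:x1]=m[y0:y1,x0:x1]
    cs,_=cv2.findContours(z,cv2.RETR_EXTERNAL,cv2.CHAIN_APPROX_NONE)
    return max(cs,key=cv2.contourArea).reshape(-1,2).astype(float)
def rect(px,z):
    P=c.onz(px,z)[:,:2]; r=cv2.minAreaRect((P*1000).astype(np.float32)); return r,cv2.boxPoints(r)
for name,box in (('bg',(244,120,246,240)),('board',(300,210,330,225)),('plate',(290,165,295,170)),('floor',(230,150,240,160)),('stop',(260,143,275,146)),('dishfl',(412,213,416,218))):
    x0,y0,x1,y1=box; print(name,im[y0:y1,x0:x1].reshape(-1,3).mean(0).round())
E
python3 meas.py
```

```text
cam [ 0.372 -0.025  1.05 ]
bg [140. 140. 140.]
board [90. 85. 82.]
plate [139. 135. 130.]
floor [137. 139. 138.]
stop [97. 92. 91.]
dishfl [129. 123. 125.]
```

```bash
cat >> meas.py <<'E'
m=((g<112)*255).astype(np.uint8)
px=big(m,244,125,362,240)
r,b=rect(px,.018); print('board rect',r,b.round(1).tolist())
# line fits per side, robust
def fitlines(px,z,b):
    P=c.onz(px,z)[:,:2]*1000; L=[]
    for i in range(4):
        a,e=b[i],b[(i+1)%4]; d=(e-a)/np.linalg.norm(e-a); n=np.array([-d[1],d[0]])
        s=(P-a)@d; q=(P-a)@n; k=(abs(q)<6)&(s>8)&(s<np.linalg.norm(e-a)-8)
        v=cv2.fitLine(P[k].astype(np.float32),cv2.DIST_HUBER,0,.01,.01).ravel(); L.append(v); print(' side',np.degrees(np.arctan2(v[1],v[0])).round(2),v[2:].round(1),k.sum())
    out=[]
    for i in range(4):
        v,w=L[i-1],L[i]; A=np.c_[v[:2],-w[:2]]; t=np.linalg.solve(A,w[2:]-v[2:]); out.append(v[2:]+t[0]*v[:2])
    return np.array(out)
B=fitlines(px,.018,b); print('board corners',B.round(1).tolist(), np.linalg.norm(B-np.roll(B,-1,0),axis=1).round(1), 'ctr',B.mean(0).round(1))
m=((g>112)*255).astype(np.uint8); px=big(m,278,156,332,196); r,b=rect(px,.026); print('plate rect',r)
Q=fitlines(px,.026,b);print('plate corners',Q.round(1).tolist(), np.linalg.norm(Q-np.roll(Q,-1,0),axis=1).round(1), 'ctr',Q.mean(0).round(1))
# foot
for nm,bx in (('foot',(412,195,434,222)),('dish',(404,188,446,232))):
  pass
m=((g<85)*255).astype(np.uint8); px=big(m,412,198,440,222); 
r,b=rect(px,.017); print('foot',px.min(0),px.max(0),r)
gg=im[198:222,410:442].min(2)
np.set_printoptions(linewidth=220); print(gg)
E
python3 meas.py
```

```text
cam [ 0.372 -0.025  1.05 ]
bg [140. 140. 140.]
board [90. 85. 82.]
plate [139. 135. 130.]
floor [137. 139. 138.]
stop [97. 92. 91.]
dishfl [129. 123. 125.]
board rect ((570.9005126953125, 18.676284790039062), (255.28529357910156, 282.0956726074219), 4.8726277351379395) [[431.70001220703125, 148.39999389648438], [455.70001220703125, -132.6999969482422], [710.0999755859375, -111.0], [686.0999755859375, 170.10000610351562]]
 side -85.64 [446.3   9.3] 100
 side 4.92 [ 582.6 -119.3] 87
 side -85.0 [698.   11.7] 96
 side 4.94 [556.9 157.7] 87
board corners [[435.79998779296875, 147.3000030517578], [457.0, -130.1999969482422], [708.5, -108.5], [684.2999877929688, 168.6999969482422]] [278.2 252.5 278.3 249.4] ctr [571.4  19.3]
plate rect ((595.980712890625, 13.497520446777344), (66.24513244628906, 97.65082550048828), 1.097046971321106)
 side -88.88 [562.8  16.2] 31
 side -0.78 [597.7 -34.6] 19
 side -88.9 [629.   16.6] 31
 side 1.88 [591.9  61.8] 19
plate corners [[561.9000244140625, 60.79999923706055], [563.7999877929688, -34.20000076293945], [630.0, -35.099998474121094], [628.2000122070312
[... 2621 characters left out ...]
111 123 122 119 115 117 120 120 117  80 102]
 [ 68 104 124 122 127 123 125 126 102  46  36  45  57  55  60  65  65  66  62  69 104 123 124 126 121 121 120 122 119 105  74 112]
 [ 69 102 116 122 122 127 115 117 123 117 123 124 122 117 117 115 119 123 116 117 117 122 117 117 118 118 119 119 119  95  95 119]
 [ 59  85 124 120 118 122 122 119 127 125 126 125 125 123 124 124 122 127 120 124 121 122 122 117 120 120 121 118 110  77 111 132]
 [107  79  85 120 118 124 124 120 121 121 120 121 120 119 124 118 123 119 121 123 121 119 124 116 120 123 122 114  79 103 121 138]
 [128 113  75  94 113 126 119 122 121 123 123 118 122 118 122 122 126 122 122 118 122 122 123 121 125 125 117  81  88 118 136 138]]
```

Run:
```python
import cv2
im=cv2.imread('pics/side0.png')
cv2.imwrite('pics/c3.png',cv2.convertScaleAbs(cv2.resize(im[130:260,240:420],None,fx=4.4,fy=4.4,interpolation=cv2.INTER_CUBIC),alpha=1.2))
```

```text
(no output)
```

View pics/c3.png

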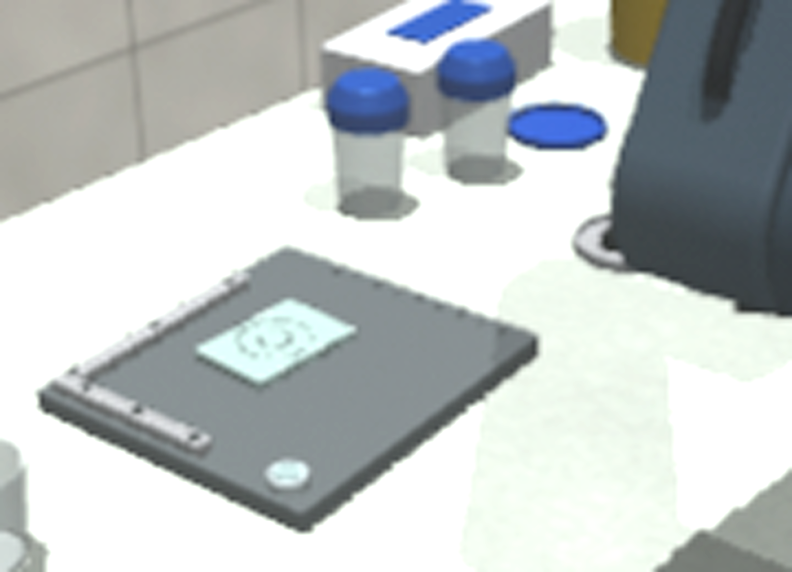

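The side view hides the pusher and most of the dish behind the arm, but shows the stops and the plate clearly. The board measures 278×250 mm and the plate about 98×66 mm before edge bias, which agrees with the given sizes. Next I'll measure the pusher and dish more finely.

```bash
cat > m2.py <<'E'
from h import *
from scipy.spatial.transform import Rotation as R
c=Cam('top'); im=cv2.imread('pics/top0.png'); g=im.min(2).astype(float)
def cross(vals,thr):
    for i in range(len(vals)-1):
        if (vals[i]-thr)*(vals[i+1]-thr)<=0: return i+(thr-vals[i])/(vals[i+1]-vals[i])
def ang(P):
    v=cv2.fitLine((P[:,:2]*1000).astype(np.float32),cv2.DIST_HUBER,0,.01,.01).ravel(); return np.degrees(np.arctan2(v[1],v[0])),v[2:]
L=[(413+cross(g[r,413:424],75),r) for r in range(205,216)]
Bm=[(k,212+cross(g[212:220,k],80)) for k in range(420,429)]
T=[(k,200+cross(g[200:208,k],75)) for k in range(418,429)]
for n,e in(('L',L),('B',Bm),('T',T)):
    print(n,[ang(c.onz(e,z)) for z in (.003,.017)])
# handle top
HR=[(430+8-0+0,0)]
R_=[(434+cross(g[r,434:440],131),r) for r in range(206,211)]
Lh=[(428+cross(g[r,428:434],95),r) for r in range(205,210)]
Th=[(k,202+cross(g[202:208,k],125)) for k in range(432,437)]
Bh=[(k,209+cross(g[209:214,k],105)) for k in range(432,436)]
for n,e in(('hR',R_),('hL',Lh),('hT',Th),('hB',Bh)): print(n,np.round(e,1).tolist(),ang(c.onz(e,.081)))
# dish ring
ys,xs=np.mgrid[186:234,402:450]; cc=np.array([425.,210.5])
pts=[]
for a in np.radians(np.arange(0,360,6)):
    rr=np.arange(13,21,.25); p=cc+np.c_[np.cos(a)*rr,np.sin(a)*rr]
    v=cv2.remap(g.astype(np.float32),p[:,0].astype(np.float32)[None],p[:,1].astype(np.float32)[None],cv2.INTER_LINEAR).ravel()
    i=v.argmin()
    if v[i]<95: pts.append(p[i])
P=c.onz(pts,.008)[:,:2]*1000
e=cv2.fitEllipse(P.astype(np.float32)); print('dish',len(pts),e)
s=sense(); print(R.from_quat(s['tool_rot']).as_matrix().round(3), s['tcp_pos'])
E
python3 m2.py
```

```text
L [(np.float32(6.5255527), array([ 509.52643, -296.15018], dtype=float32)), (np.float32(6.5244045), array([ 507.69403, -292.51944], dtype=float32))]
B [(np.float32(-87.51126), array([ 489.70703, -314.86084], dtype=float32)), (np.float32(-87.5129), array([ 488.13953, -310.98   ], dtype=float32))]
T [(np.float32(-80.60896), array([ 529.4632, -314.1945], dtype=float32)), (np.float32(-80.60655), array([ 527.3643 , -310.32257], dtype=float32))]
hR [[436.9, 206.0], [437.3, 207.0], [437.7, 208.0], [437.3, 209.0], [437.5, 210.0]] (np.float32(5.231319), array([ 505.36017, -327.84845], dtype=float32))
hL [[429.7, 205.0], [429.6, 206.0], [429.8, 207.0], [429.8, 208.0], [430.3, 209.0]] (np.float32(6.1800046), array([ 507.55667, -308.78836], dtype=float32))
hT [[432.0, 204.7], [433.0, 204.5], [434.0, 204.3], [435.0, 203.9], [436.0, 203.3]] (np.float32(-69.3161), array([ 515.06134, -319.60065], dtype=float32))
hB [[432.0, 211.7], [433.0, 211.5], [434.0, 211.5], [435.0, 211.7]] (np.float32(-87.98549), array([ 495.9987, -317.7712], dtype=float32))
dish 49 ((509.07293701171875, -315.4124755859375), (89.95982360839844, 92.3531494140625), 43.04258346557617)
[[-0.96  -0.     0.279]
 [-0.279  0.002 -0.96 ]
 [-0.    -1.    -0.002]] [ 0.1743754  -0.59951418  0.23043529]
```

Measured: handle axis at about (0.5055, −0.318), yaw about 6°, dish centre (0.509, −0.315), board yaw about 4.9°. I'll move above the pusher at a safe height.

Emit:
{"name": "play_rows", "arguments": {
  "deltas": [
    [-0.02,0.0,-0.009,0,0.01,0],
    [-0.06,0.005,-0.027,0,0.03,0],
    [-0.1,0.01,-0.045,0,0.05,0],
    [-0.14,0.015,-0.063,0,0.07,0],
    [-0.18,0.02,-0.081,0,0.09,0],
    [-0.22,0.025,-0.099,0,0.11,0],
    [-0.26,0.03,-0.117,0,0.13,0],
    [-0.3,0.035,-0.135,0,0.15,0],
    [-0.34,0.04,-0.153,0,0.165,0],
    [-0.38,0.045,-0.171,0,0.178,0],
    [-0.396,0.05,-0.178,0,0.178,0],
    [-0.396,0.05,-0.178,0,0.178,0]
  ],
  "gripper": 0.0854,
  "force": 80
}}

```text
t: 1.3
tcp_pos: [0.506, -0.3164, 0.1802]
tool_rot: [-0.039, 0.707, -0.705, 0.038]
force: [-0.1, -0.3, 0.8]
finger_gap: 1.002
```

```bash
cat > st.py <<'E'
from h import *
from scipy.spatial.transform import Rotation as R
s=sense(); M=R.from_quat(s['tool_rot']).as_matrix()
print('t',round(s['t'],2),'tcp',np.round(s['tcp_pos'],4),'zyaw',np.degrees(np.arctan2(M[1,2],M[0,2])).round(2),'tilt',np.degrees(np.arccos(-M[2,1])).round(2),'F',np.round(s['force'],2),'gap',round(s['finger_gap']*85.4,1))
a=np.radians(float(__import__('sys').argv[1]) if len(__import__('sys').argv)>1 else 4.9); print('F board x,y',round(s['force'][0]*np.cos(a)+s['force'][1]*np.sin(a),2),round(-s['force'][0]*np.sin(a)+s['force'][1]*np.cos(a),2))
E
python3 st.py
python3 - <<'E'
from h import *
for n in('top','side'):
    im=snapshot(n)[:,:,::-1]; cv2.imwrite(f'pics/{n}1.png',im)
im=cv2.imread('pics/side1.png'); cv2.imwrite('pics/c4.png',cv2.resize(im[100:300,340:500],None,fx=3,fy=3,interpolation=cv2.INTER_CUBIC))
E
```

```text
t 1.3 tcp [ 0.506  -0.3164  0.1802] zyaw -83.76 tilt 0.12 F [-0.1  -0.32  0.81] gap 85.6
F board x,y -0.13 -0.31
```

View pics/side1.png

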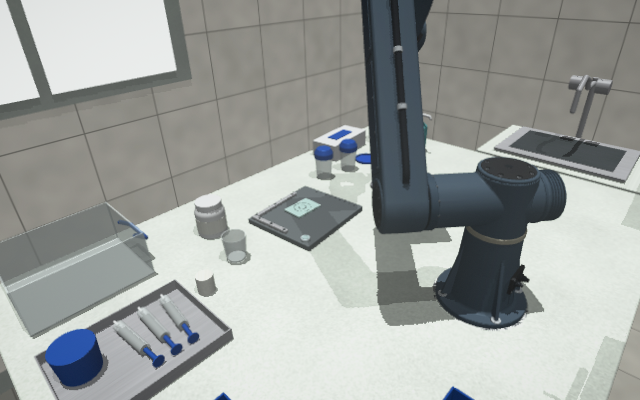

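View pics/top1.png

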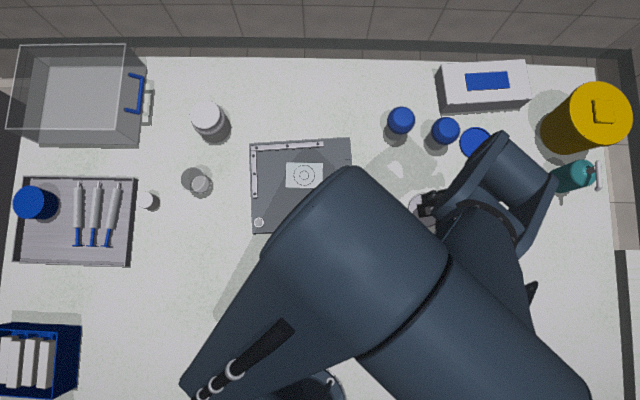

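Both views now hide the pusher behind the arm. The pose is right to about 2 mm, so I'll descend straight down and close.

Emit:
{"name": "play_rows", "arguments": {
  "deltas": [
    [0,0.03,0.0015,0,0.0,0],
    [0,0.06,0.0015,0,0,0],
    [0,0.09,0.0015,0,0,0],
    [0,0.11,0.0015,0,0,0],
    [0,0.13,0.0015,0,0,0],
    [0,0.143,0.0015,0,0,0],
    [0,0.143,0.0015,0,0,0],
    [0,0.143,0.0015,0,0,0]
  ]
}}

```text
t: 2.2
tcp_pos: [0.5049, -0.3212, 0.0387]
tool_rot: [0.037, -0.706, 0.706, -0.037]
force: [-0.2, 0.3, 0.1]
finger_gap: 0.999
```

```bash
python3 st.py
```

```text
t 2.2 tcp [ 0.5049 -0.3212  0.0387] zyaw -84.06 tilt 0.03 F [-0.15  0.33  0.13] gap 85.4
F board x,y -0.12 0.34
```

Emit:
{"name": "play_rows", "arguments": {
  "deltas": [
    [0,0,-0.002,0,0,0],
    [0,0,-0.002,0,0,0],
    [0,0,-0.002,0,0,0],
    [0,0,-0.002,0,0,0],
    [0,0,-0.002,0,0,0],
    [0,0,-0.002,0,0,0],
    [0,0,-0.002,0,0,0],
    [0,0,-0.002,0,0,0]
  ],
  "gripper": 0.0,
  "force": 80
}}

```text
t: 3.0
tcp_pos: [0.5053, -0.3183, 0.0388]
tool_rot: [0.037, -0.706, 0.706, -0.037]
force: [-0.7, 1.1, 5.2]
finger_gap: 0.225
```

```bash
python3 st.py
```

```text
t 3.0 tcp [ 0.5053 -0.3183  0.0388] zyaw -84.0 tilt 0.04 F [-0.67  1.11  5.23] gap 19.2
F board x,y -0.57 1.17
```

The gap is 19.2 mm on the 20 mm handle, so the grip is good. I'll lift.

Emit:
{"name": "play_rows", "arguments": {
  "deltas": [
    [0,-0.01,0,0,0,0],
    [0,-0.03,0,0,0,0],
    [0,-0.05,0,0,0,0],
    [0,-0.07,0,0,0,0],
    [0,-0.08,0,0,0.01,0],
    [0,-0.08,0,0,0.019,0],
    [0,-0.08,0,0,0.019,0],
    [0,-0.08,0,0,0.019,0]
  ]
}}

```text
t: 3.8
tcp_pos: [0.5043, -0.3176, 0.1172]
tool_rot: [-0.031, 0.707, -0.706, 0.03]
force: [-0.3, 1.0, -1.3]
finger_gap: 0.222
```

```bash
python3 st.py; python3 st.py
python3 - <<'E'
from h import *
im=snapshot('top')[:,:,::-1]; cv2.imwrite('pics/top2.png',im)
im=snapshot('side')[:,:,::-1]; cv2.imwrite('pics/side2.png',im)
E
python3 st.py
```

```text
t 3.8 tcp [ 0.5043 -0.3176  0.1172] zyaw -85.09 tilt 0.14 F [-0.29  1.02 -1.27] gap 19.0
F board x,y -0.2 1.04
t 3.8 tcp [ 0.5043 -0.3176  0.1172] zyaw -85.09 tilt 0.14 F [-0.29  1.02 -1.27] gap 19.0
F board x,y -0.2 1.04
t 3.9 tcp [ 0.5044 -0.3177  0.1172] zyaw -85.08 tilt 0.13 F [-0.44  0.39 -1.17] gap 19.0
F board x,y -0.41 0.42
```

View pics/top2.png

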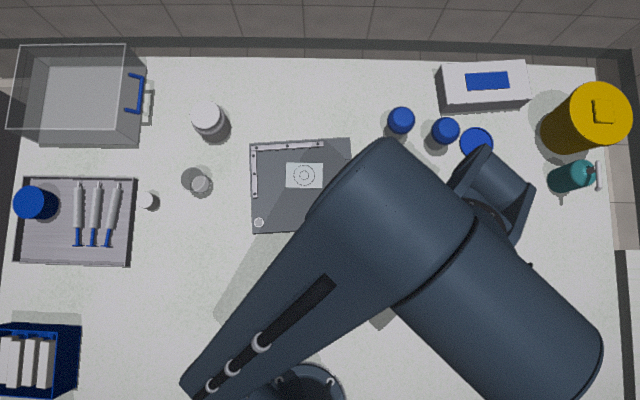

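The pusher is held: the force shows about 1.3 N of weight. Both the old and new top views show nothing standing between the dish and the board. I'll move to the pre-push position, with the handle at board x −45, y −10.

Emit:
{"name": "play_rows", "arguments": {
  "deltas": [
    [-0.003,0,-0.015,0,0,0],
    [-0.008,0,-0.045,0,0,0],
    [-0.013,0,-0.08,0,0,0],
    [-0.019,0,-0.12,0,0,0],
    [-0.025,0,-0.16,0,0,0],
    [-0.032,0,-0.2,0,0,0],
    [-0.038,0,-0.24,0,0,0],
    [-0.044,0,-0.275,0,0,0],
    [-0.048,0,-0.3,0,0,0],
    [-0.05,0,-0.315,0,0,0],
    [-0.0506,0,-0.32,0,0,0],
    [-0.0506,0,-0.32,0,0,0]
  ]
}}

```text
t: 5.1
tcp_pos: [0.5278, 0.0053, 0.1182]
tool_rot: [0.031, -0.706, 0.706, -0.031]
force: [1.3, -0.8, -1.3]
finger_gap: 0.227
```

```bash
python3 st.py
python3 - <<'E'
from h import *
im=snapshot('top')[:,:,::-1]; cv2.imwrite('pics/top3.png',im)
im=snapshot('side')[:,:,::-1]; cv2.imwrite('pics/side3.png',im)
cv2.imwrite('pics/c5.png',cv2.resize(im[120:280,220:420],None,fx=3.5,fy=3.5,interpolation=cv2.INTER_CUBIC))
E
python3 st.py
```

```text
t 5.1 tcp [0.5278 0.0053 0.1182] zyaw -85.02 tilt 0.02 F [ 1.32 -0.83 -1.26] gap 19.4
F board x,y 1.25 -0.94
t 5.2 tcp [0.5281 0.0041 0.1183] zyaw -85.13 tilt 0.02 F [-0.81 -1.29 -1.06] gap 19.4
F board x,y -0.92 -1.22
```

View pics/c5.png

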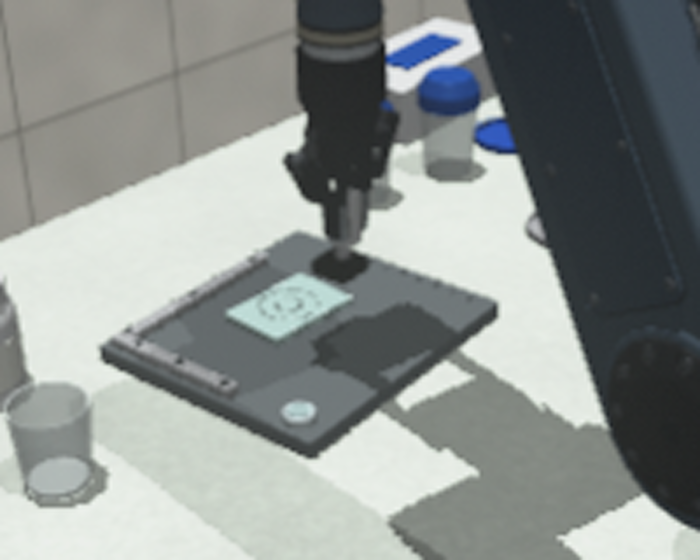

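View pics/top3.png

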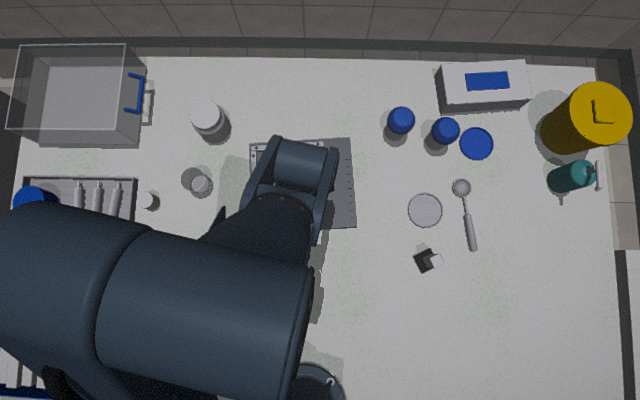

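The top view now shows the empty steel dish at (425,210). The side view shows the foot hanging level above the board behind the plate, and the plate undisturbed. I'll cross-check plate and board from the side camera and re-measure the dish.

```bash
cat > m3.py <<'E'
from h import *
import sys
c=Cam('side'); fn=sys.argv[1]; im=cv2.imread(fn)
C0=np.array([571.4,19.3]); a=np.radians(4.9); Rb=np.array([[np.cos(a),-np.sin(a)],[np.sin(a),np.cos(a)]])
def tob(P): return (P-C0)@Rb
def lines(px,z,lab):
    h=cv2.convexHull(px.astype(np.float32)).reshape(-1,2)
    P=c.onz(px,z)[:,:2]*1000; b=cv2.boxPoints(cv2.minAreaRect(P.astype(np.float32))); L=[]
    for i in range(4):
        A,e=b[i],b[(i+1)%4]; d=(e-A)/np.linalg.norm(e-A); n=np.array([-d[1],d[0]]); s=(P-A)@d; q=(P-A)@n
        ln=np.linalg.norm(e-A); k=(abs(q)<5)&(s>.1*ln)&(s<.9*ln)
        v=cv2.fitLine(P[k].astype(np.float32),cv2.DIST_HUBER,0,.01,.01).ravel(); L.append(v)
        print(lab,'side ang(board)',((np.degrees(np.arctan2(v[1],v[0])-a)+45)%90-45).round(2),'mid(board)',tob(v[2:]).round(1),k.sum())
    o=[]
    for i in range(4):
        v,w=L[i-1],L[i]; t=np.linalg.solve(np.c_[v[:2],-w[:2]],w[2:]-v[2:]); o.append(v[2:]+t[0]*v[:2])
    o=np.array(o); print(lab,'corners board',tob(o).round(1).tolist(),'len',np.linalg.norm(o-np.roll(o,-1,0),axis=1).round(1),'ctr',tob(o.mean(0)).round(1))
f=im.astype(int); x0,y0,x1,y1=[int(v) for v in sys.argv[2:6]]
m=np.zeros(im.shape[:2],np.uint8); sub=f[y0:y1,x0:x1]
m[y0:y1,x0:x1]=((sub[...,1]>165)&(sub[...,1]-sub[...,2]>6))*255
m=cv2.morphologyEx(m,cv2.MORPH_CLOSE,np.ones((5,5)))
cs,_=cv2.findContours(m,cv2.RETR_EXTERNAL,cv2.CHAIN_APPROX_NONE); px=max(cs,key=cv2.contourArea).reshape(-1,2).astype(float)
print(px.min(0),px.max(0),im[205,303],im[215,330])
lines(px,.026,'plate')
E
python3 m3.py pics/side3.png 278 190 324 222
python3 - <<'E'
from h import *
c=Cam('top'); im=cv2.imread('pics/top3.png'); g=im.min(2).astype(np.float32)
cc=np.array([425.,210.]); pts=[]
for a in np.radians(np.arange(0,360,5)):
    rr=np.arange(13,21,.2); p=(cc+np.c_[np.cos(a)*rr,np.sin(a)*rr]).astype(np.float32)
    v=cv2.remap(g,p[:,0][None],p[:,1][None],cv2.INTER_LINEAR).ravel(); i=v.argmin()
    if v[i]<105: pts.append(p[i])
P=c.onz(pts,.008)[:,:2]*1000; print('dish',len(pts),cv2.fitEllipse(P.astype(np.float32)))
s=Cam('side')
# predicted board corners in side view
C0=np.array([571.4,19.3]); a=np.radians(4.9); Rb=np.array([[np.cos(a),-np.sin(a)],[np.sin(a),np.cos(a)]])
pts=np.array([[125,140],[-125,140],[-125,-140],[125,-140],[100,120],[100,-66],[-30,120]]); W=pts@Rb.T+C0
W3=np.c_[W/1000,np.r_[[.018]*4,[.028]*3]]; q=s.proj(W3); print(q.round(1).tolist())
im=cv2.imread('pics/side3.png'); big=cv2.resize(im[170:260,240:370],None,fx=6,fy=6,interpolation=cv2.INTER_CUBIC)
for u in q: cv2.drawMarker(big,tuple(int(v) for v in ((u-[240,170])*6+3)),(0,0,255),0,10,1)
cv2.imwrite('pics/c6.png',big)
E
```

```text
[285. 198.] [320. 216.] [206 211 184] [76 76 71]
plate side ang(board) -4.5 mid(board) [-8.4 -4.8] 17
plate side ang(board) -6.32 mid(board) [ 20.3 -57.3] 12
plate side ang(board) -3.41 mid(board) [ 58.2 -19.2] 16
plate side ang(board) -3.34 mid(board) [24.7 39.2] 12
plate corners board [[-4.8, 40.9], [-12.3, -53.7], [55.7, -61.3], [61.5, 37.0]] len [94.9 68.4 98.5 66.5] ctr [25.  -9.3]
dish 42 ((508.8431091308594, -315.6216735839844), (90.14405822753906, 92.37454986572266), 52.5955924987793)
[[247.5, 218.7], [308.1, 246.8], [362.4, 206.0], [304.5, 185.4], [257.3, 215.8], [296.1, 192.9], [287.7, 229.5]]
```

View pics/c6.png

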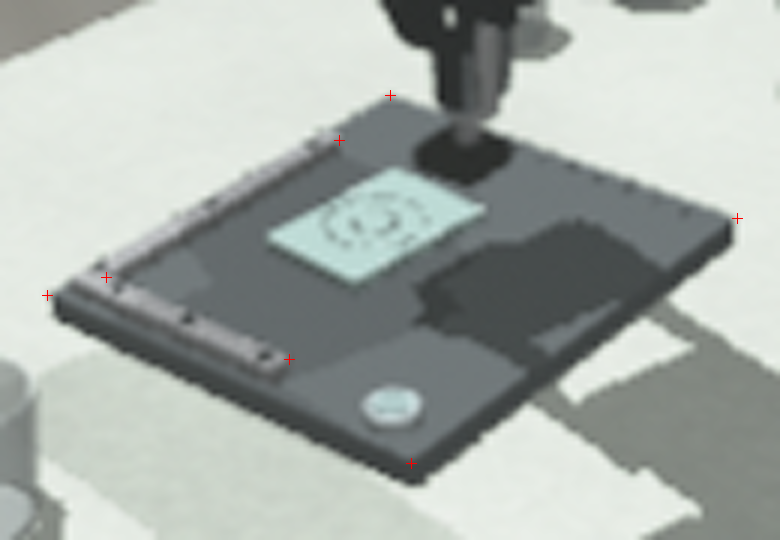

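The predicted board and stop corners land within about 1–2 px in the side view. Plate centre is at board (25, −9) mm, turned about −4°, and both cameras agree. The dish is at (0.509, −0.3155). Now I'll lower the foot to about 2.5 mm above the board face.

Emit:
{"name": "play_rows", "arguments": {
  "deltas": [
    [0,0.01,0,0,0,0],
    [0,0.025,0,0,0,0],
    [0,0.04,0,0,0,0],
    [0,0.052,0,0,0,0],
    [0,0.06,0,0,0,0],
    [0,0.062,0,0,0,0],
    [0,0.062,0,0,0,0],
    [0,0.062,0,0,0,0]
  ]
}}

```text
t: 6.0
tcp_pos: [0.5284, 0.0048, 0.0567]
tool_rot: [0.03, -0.706, 0.707, -0.031]
force: [-0.2, -0.8, -0.9]
finger_gap: 0.227
```

```bash
python3 st.py;  python3 - <<'E'
from h import *
im=snapshot('side')[:,:,::-1]; cv2.imwrite('pics/side4.png',im)
cv2.imwrite('pics/c7.png',cv2.resize(im[160:260,240:370],None,fx=6,fy=6,interpolation=cv2.INTER_CUBIC))
E
python3 st.py
```

```text
t 6.0 tcp [0.5284 0.0048 0.0567] zyaw -85.09 tilt 0.06 F [-0.23 -0.79 -0.95] gap 19.4
F board x,y -0.3 -0.76
t 6.05 tcp [0.5284 0.0049 0.0568] zyaw -85.08 tilt 0.07 F [ 0.61  0.63 -2.07] gap 19.4
F board x,y 0.66 0.57
```

View pics/c7.png

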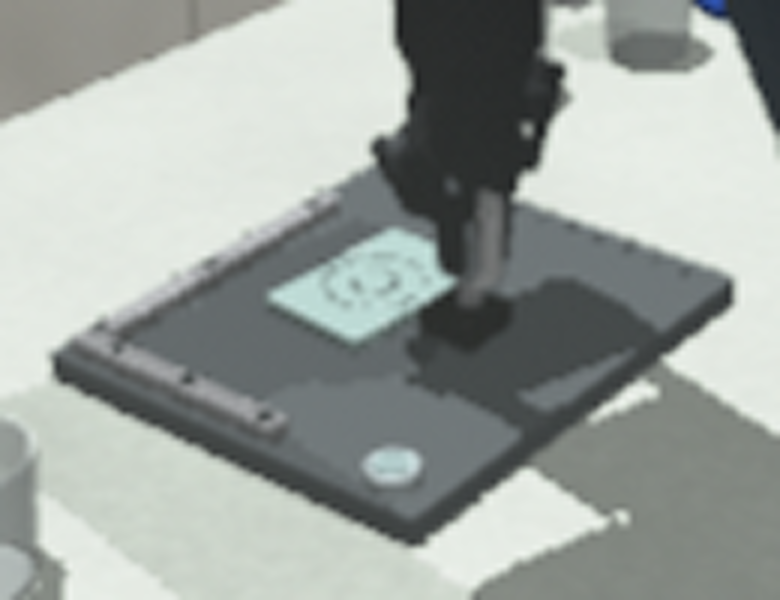

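Run:
```python
from h import *
s=Cam('side'); C0=np.array([571.4,19.3]); a=np.radians(4.9); Rb=np.array([[np.cos(a),-np.sin(a)],[np.sin(a),np.cos(a)]])
tob=lambda P:(P-C0)@Rb
T=np.array([528.4,4.8]); print('tcp board',tob(T))
px=np.array([[420,332],[460,350],[512,326]])/6+[240,160]-.5
print('foot bottom', tob(s.onz(px,.021)[:,:2]*1000).round(1))
px=np.array([[420,300],[460,314],[512,303]])/6+[240,160]-.5
print('foot top', tob(s.onz(px,.035)[:,:2]*1000).round(1))
```

```text
tcp board [-44.08139312 -10.7740791 ]
foot bottom [[-22.3   9.5]
 [-50.6  10.9]
 [-58.  -24.1]]
foot top [[-16.5   1.7]
 [-42.6   0.3]
 [-57.9 -24.6]]
```

The foot's front face is at about board x −22, roughly 11 mm behind the plate. Its centre is at y ≈ −7, close to the plate centre at −9. I'll push along board +x slowly.

Emit:
{"name": "play_rows", "arguments": {
  "deltas": [
    [-0.003,0,0,0,0,0],
    [-0.006,0,0,0,0,0],
    [-0.008,0,0,0,0,0],
    [-0.01,0,0,0,0,0],
    [-0.012,0,0,0,0,0],
    [-0.014,0,0,0,0,0],
    [-0.016,0,0,0,0,0],
    [-0.018,0,0,0,0,0],
    [-0.02,0,0,0,0,0],
    [-0.022,0,0,0,0,0],
    [-0.024,0,0,0,0,0]
  ]
}}

```text
t: 7.15
tcp_pos: [0.552, 0.0071, 0.0563]
tool_rot: [-0.03, 0.706, -0.706, 0.03]
force: [-0.2, -0.2, -2.4]
finger_gap: 0.227
```

```bash
python3 st.py;  python3 - <<'E'
from h import *
im=snapshot('side')[:,:,::-1]; cv2.imwrite('pics/side5.png',im)
cv2.imwrite('pics/c8.png',cv2.resize(im[160:260,240:370],None,fx=6,fy=6,interpolation=cv2.INTER_CUBIC))
E
python3 st.py
```

```text
t 7.15 tcp [0.552  0.0071 0.0563] zyaw -85.08 tilt 0.01 F [-0.19 -0.15 -2.39] gap 19.4
F board x,y -0.2 -0.13
t 7.2 tcp [0.5525 0.007  0.0563] zyaw -85.08 tilt 0.04 F [-1.33  0.02 -1.81] gap 19.3
F board x,y -1.33 0.13
```

View pics/c8.png

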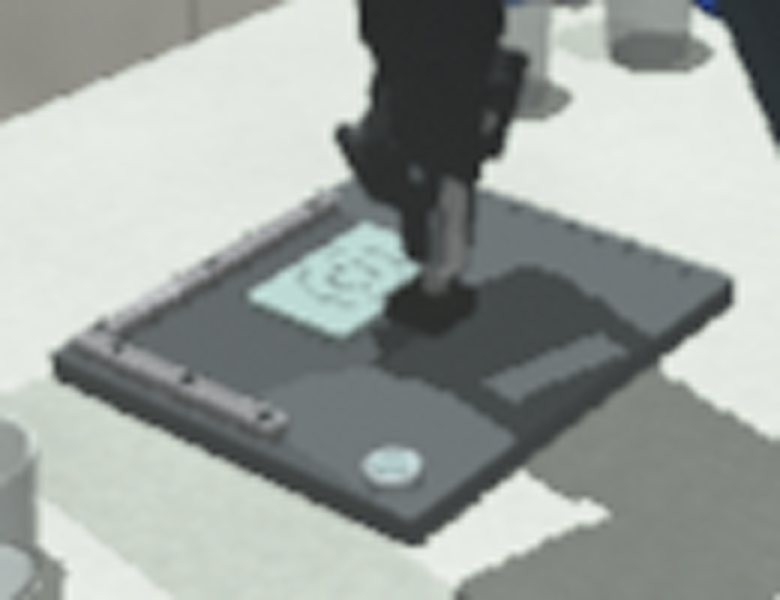

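The plate has moved with the foot and its edge is aligned to it. The force shows about 1.3 N. I'll go on another 20 mm.

Emit:
{"name": "play_rows", "arguments": {
  "deltas": [
    [-0.002,0,0,0,0,0],
    [-0.004,0,0,0,0,0],
    [-0.006,0,0,0,0,0],
    [-0.008,0,0,0,0,0],
    [-0.01,0,0,0,0,0],
    [-0.012,0,0,0,0,0],
    [-0.014,0,0,0,0,0],
    [-0.016,0,0,0,0,0],
    [-0.018,0,0,0,0,0],
    [-0.02,0,0,0,0,0]
  ]
}}

```text
t: 8.2
tcp_pos: [0.572, 0.0087, 0.0563]
tool_rot: [-0.03, 0.706, -0.706, 0.03]
force: [-1.4, 0.3, -1.6]
finger_gap: 0.223
```

```bash
python3 st.py;  python3 - <<'E'
from h import *
im=snapshot('side')[:,:,::-1]; cv2.imwrite('pics/side6.png',im)
cv2.imwrite('pics/c9.png',cv2.resize(im[160:260,240:370],None,fx=6,fy=6,interpolation=cv2.INTER_CUBIC))
E
python3 st.py
```

```text
t 8.2 tcp [0.572  0.0087 0.0563] zyaw -85.08 tilt 0.0 F [-1.42  0.34 -1.59] gap 19.0
F board x,y -1.38 0.46
t 8.25 tcp [0.5725 0.0087 0.0563] zyaw -85.09 tilt 0.05 F [ 0.41 -0.11 -2.17] gap 19.1
F board x,y 0.4 -0.14
```

View pics/c9.png

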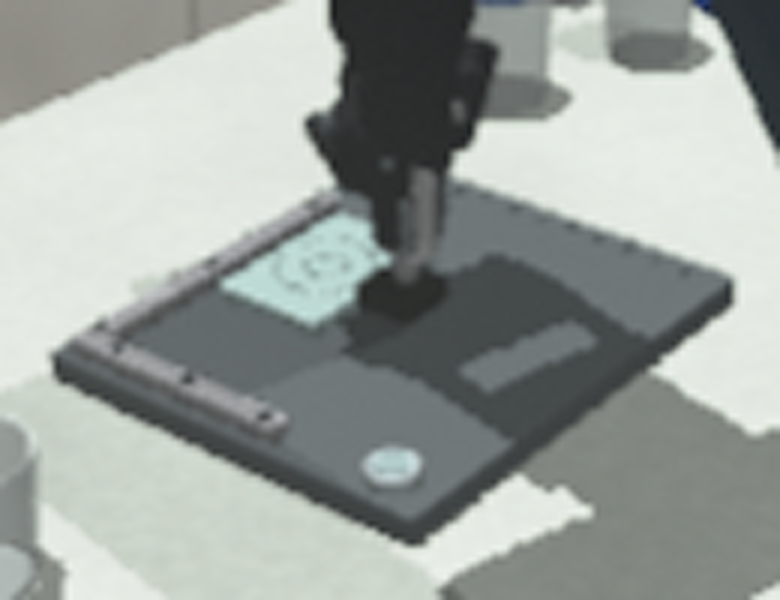

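About 5–8 mm remain to the long stop. I'll move in finer steps.

Emit:
{"name": "play_rows", "arguments": {
  "deltas": [
    [-0.001,0,0,0,0,0],
    [-0.002,0,0,0,0,0],
    [-0.003,0,0,0,0,0],
    [-0.004,0,0,0,0,0]
  ]
}}

```text
t: 8.65
tcp_pos: [0.5758, 0.0091, 0.0564]
tool_rot: [-0.03, 0.706, -0.706, 0.03]
force: [-2.7, -0.1, -1.5]
finger_gap: 0.226
```

Emit:
{"name": "play_rows", "arguments": {
  "deltas": [
    [-0.0005,0,0,0,0,0],
    [-0.001,0,0,0,0,0]
  ]
}}

```text
t: 8.85
tcp_pos: [0.5768, 0.0091, 0.0563]
tool_rot: [-0.03, 0.706, -0.706, 0.03]
force: [-1.5, 0.4, -1.2]
finger_gap: 0.225
```

Emit:
{"name": "play_rows", "arguments": {
  "deltas": [
    [-0.0005,0,0,0,0,0],
    [-0.0005,0,0,0,0,0]
  ]
}}

```text
t: 9.05
tcp_pos: [0.5774, 0.0092, 0.0563]
tool_rot: [-0.03, 0.706, -0.706, 0.03]
force: [-0.8, -0.0, -1.3]
finger_gap: 0.225
```

```bash
python3 st.py
```

```text
t 9.05 tcp [0.5774 0.0092 0.0563] zyaw -85.09 tilt 0.01 F [-0.82 -0.03 -1.27] gap 19.2
F board x,y -0.82 0.04
```

Emit:
{"name": "play_rows", "arguments": {
  "deltas": [
    [-0.0005,0,0,0,0,0],
    [-0.001,0,0,0,0,0]
  ]
}}

```text
t: 9.25
tcp_pos: [0.5782, 0.0093, 0.0563]
tool_rot: [-0.03, 0.706, -0.706, 0.03]
force: [-1.3, 0.0, -0.9]
finger_gap: 0.226
```

Emit:
{"name": "play_rows", "arguments": {
  "deltas": [
    [-0.0005,0,0,0,0,0],
    [-0.0005,0,0,0,0,0]
  ]
}}

```text
t: 9.45
tcp_pos: [0.579, 0.0093, 0.0563]
tool_rot: [0.03, -0.706, 0.706, -0.03]
force: [-0.8, 0.3, -1.1]
finger_gap: 0.228
```

Emit:
{"name": "play_rows", "arguments": {
  "deltas": [
    [-0.0005,0,0,0,0,0],
    [-0.0005,0,0,0,0,0]
  ]
}}

```text
t: 9.65
tcp_pos: [0.5793, 0.0094, 0.0563]
tool_rot: [-0.03, 0.706, -0.706, 0.03]
force: [-1.4, -0.2, -0.8]
finger_gap: 0.226
```

Emit:
{"name": "play_rows", "arguments": {
  "deltas": [
    [-0.0005,0,0,0,0,0],
    [-0.0005,0,0,0,0,0]
  ]
}}

```text
t: 9.85
tcp_pos: [0.5799, 0.0094, 0.0563]
tool_rot: [-0.03, 0.706, -0.706, 0.03]
force: [-0.7, -0.5, -1.3]
finger_gap: 0.224
```

Emit:
{"name": "play_rows", "arguments": {
  "deltas": [
    [-0.0005,0,0,0,0,0],
    [-0.0005,0,0,0,0,0]
  ]
}}

```text
t: 10.05
tcp_pos: [0.5804, 0.0094, 0.0563]
tool_rot: [-0.03, 0.706, -0.706, 0.03]
force: [-1.1, -0.2, -1.4]
finger_gap: 0.226
```

```bash
python3 st.py;  python3 - <<'E'
from h import *
im=snapshot('side')[:,:,::-1]; cv2.imwrite('pics/side7.png',im)
cv2.imwrite('pics/c10.png',cv2.resize(im[170:235,245:345],None,fx=8,fy=8,interpolation=cv2.INTER_CUBIC))
E
python3 st.py
```

```text
t 10.05 tcp [0.5804 0.0094 0.0563] zyaw -85.09 tilt 0.01 F [-1.06 -0.22 -1.35] gap 19.3
F board x,y -1.07 -0.13
t 10.1 tcp [0.5804 0.0094 0.0563] zyaw -85.09 tilt 0.02 F [-0.32 -0.83 -0.49] gap 19.0
F board x,y -0.39 -0.8
```

View pics/c10.png

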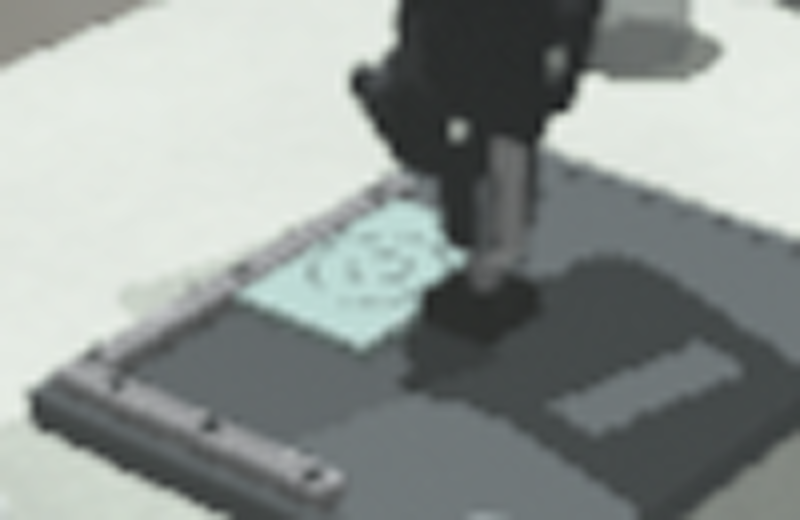

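The plate's far edge is now almost at the stop, but there is no force rise yet.

Emit:
{"name": "play_rows", "arguments": {
  "deltas": [
    [-0.0005,0,0,0,0,0],
    [-0.001,0,0,0,0,0]
  ]
}}

```text
t: 10.3
tcp_pos: [0.5807, 0.0096, 0.0563]
tool_rot: [-0.031, 0.707, -0.706, 0.03]
force: [-2.3, 0.1, -0.8]
finger_gap: 0.226
```

Emit:
{"name": "play_rows", "arguments": {
  "deltas": [
    [-0.0005,0,0,0,0,0],
    [-0.0005,0,0,0,0,0]
  ]
}}

```text
t: 10.5
tcp_pos: [0.5809, 0.0097, 0.0561]
tool_rot: [-0.031, 0.707, -0.706, 0.03]
force: [-2.9, -0.4, 0.5]
finger_gap: 0.221
```

Emit:
{"name": "play_rows", "arguments": {
  "deltas": [
    [-0.0005,0,0,0,0,0],
    [-0.0005,0,0,0,0,0]
  ]
}}

```text
t: 10.7
tcp_pos: [0.581, 0.0098, 0.056]
tool_rot: [-0.031, 0.707, -0.706, 0.029]
force: [-5.3, 1.0, 0.9]
finger_gap: 0.221
```

The plate is seated and the force is rising to about 5 N, roughly 2.2 N per 0.5 mm. I'll add another half millimetre and hold.

Emit:
{"name": "play_rows", "arguments": {
  "deltas": [
    [-0.0005,0,0,0,0,0],
    [-0.0005,0,0,0,0,0],
    [-0.0005,0,0,0,0,0]
  ]
}}

```text
t: 11.0
tcp_pos: [0.5811, 0.0098, 0.056]
tool_rot: [-0.032, 0.707, -0.706, 0.029]
force: [-6.1, -0.7, 1.1]
finger_gap: 0.222
```

```bash
python3 st.py
```

```text
t 11.0 tcp [0.5811 0.0098 0.056 ] zyaw -85.07 tilt 0.22 F [-6.13 -0.69  1.13] gap 19.0
F board x,y -6.17 -0.16
```

Emit:
{"name": "play_rows", "arguments": {
  "deltas": [
    [-0.0003,0,0,0,0,0],
    [-0.0003,0,0,0,0,0],
    [-0.0003,0,0,0,0,0],
    [-0.0003,0,0,0,0,0],
    [-0.0003,0,0,0,0,0],
    [-0.0003,0,0,0,0,0]
  ]
}}

```text
t: 11.6
tcp_pos: [0.5811, 0.0098, 0.056]
tool_rot: [-0.032, 0.707, -0.706, 0.029]
force: [-5.7, -1.4, 0.7]
finger_gap: 0.227
```

```bash
python3 st.py;  python3 - <<'E'
from h import *
im=snapshot('side')[:,:,::-1]; cv2.imwrite('pics/side8.png',im)
cv2.imwrite('pics/c11.png',cv2.resize(im[170:235,245:345],None,fx=8,fy=8,interpolation=cv2.INTER_CUBIC))
im=snapshot('top')[:,:,::-1]; cv2.imwrite('pics/top8.png',im)
E
python3 st.py
```

```text
t 11.6 tcp [0.5811 0.0098 0.056 ] zyaw -85.07 tilt 0.25 F [-5.66 -1.41  0.72] gap 19.4
F board x,y -5.76 -0.92
t 11.7 tcp [0.5811 0.0099 0.0559] zyaw -85.07 tilt 0.25 F [-5.66 -0.16  1.27] gap 19.1
F board x,y -5.65 0.33
```

View pics/c11.png

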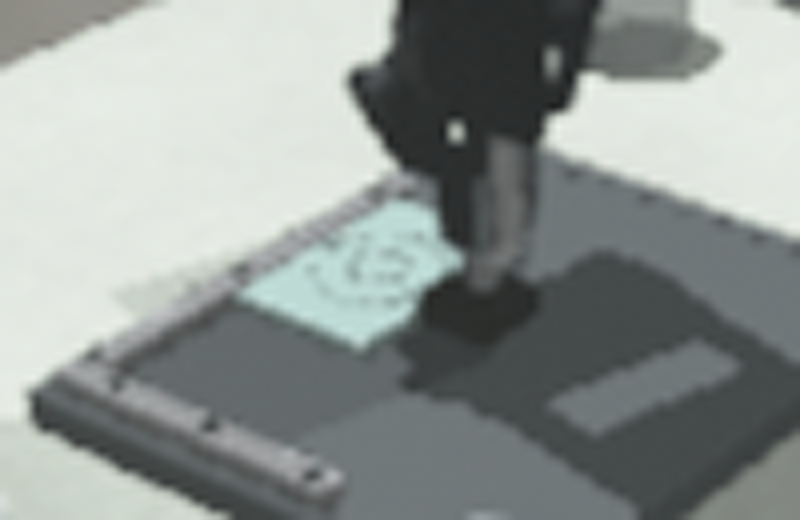

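It's pressing at about 6 N and the image shows the plate edge lying along the stop. I'll add a little to reach about 7 N and hold.

Emit:
{"name": "play_rows", "arguments": {
  "deltas": [
    [-0.0003,0,0,0,0,0],
    [-0.0005,0,0,0,0,0],
    [-0.0005,0,0,0,0,0],
    [-0.0005,0,0,0,0,0],
    [-0.0005,0,0,0,0,0],
    [-0.0005,0,0,0,0,0]
  ]
}}

```text
t: 12.3
tcp_pos: [0.5811, 0.0099, 0.0559]
tool_rot: [-0.032, 0.707, -0.706, 0.029]
force: [-7.6, -0.8, 0.7]
finger_gap: 0.222
```

```bash
python3 st.py; for i in side8; do python3 m3.py pics/$i.png 270 185 304 216; done
```

```text
t 12.3 tcp [0.5811 0.0099 0.0559] zyaw -85.06 tilt 0.31 F [-7.57 -0.8   0.72] gap 19.0
F board x,y -7.62 -0.15
[270. 185.] [301. 212.] [63 64 62] [121 119 111]
plate side ang(board) -31.42 mid(board) [ 91.8 -57.5] 15
plate side ang(board) 35.74 mid(board) [171.6 -91.8] 3
plate side ang(board) -38.93 mid(board) [125.5  36.3] 4
plate side ang(board) -20.39 mid(board) [35.6 37.4] 5
plate corners board [[17.3, -12.0], [160.7, -99.6], [231.1, -49.0], [56.1, 92.4]] len [168.1  86.7 225.  111.3] ctr [116.3 -17. ]
```

That gave 7.6 N, held for over half a second. I'll back off, lift, and check the plate for squareness.

Emit:
{"name": "play_rows", "arguments": {
  "deltas": [
    [0.0,0,0,0,0,0],
    [0.001,0,0,0,0,0],
    [0.004,0,0,0,0,0],
    [0.01,0,0,0,0,0],
    [0.018,-0.004,0,0,0,0],
    [0.025,-0.02,0,0,0,0],
    [0.025,-0.04,0,0,0,0],
    [0.025,-0.06,0,0,0,0],
    [0.025,-0.06,0,0,0,0]
  ]
}}

```text
t: 13.2
tcp_pos: [0.5612, 0.0071, 0.1193]
tool_rot: [0.027, -0.706, 0.707, -0.033]
force: [-0.2, -0.4, -2.1]
finger_gap: 0.221
```

```bash
python3 st.py;  python3 - <<'E'
from h import *
im=snapshot('side')[:,:,::-1]; cv2.imwrite('pics/side9.png',im)
cv2.imwrite('pics/c12.png',cv2.resize(im[170:235,245:345],None,fx=8,fy=8,interpolation=cv2.INTER_CUBIC))
E
```

```text
t 13.2 tcp [0.5612 0.0071 0.1193] zyaw -85.09 tilt 0.48 F [-0.17 -0.45 -2.06] gap 18.9
F board x,y -0.21 -0.43
```

View pics/c12.png

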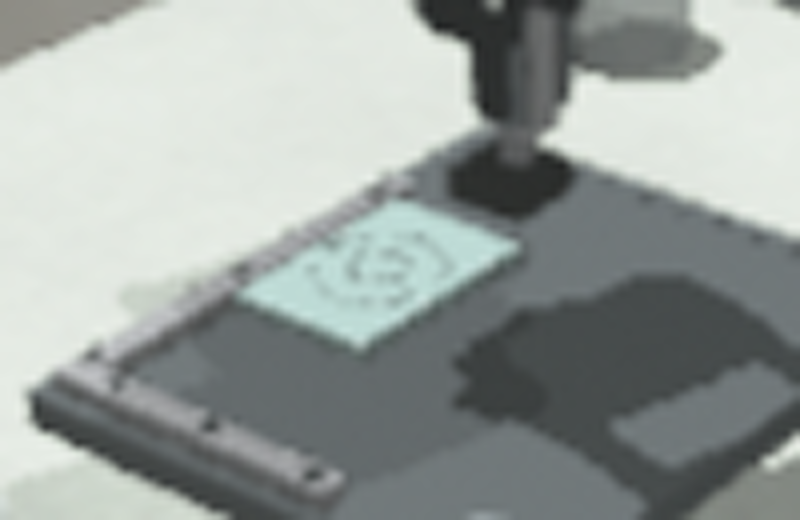

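The plate lies along the stop, its near edge parallel to it. I'll measure its angle against the stop's inner edge.

```bash
sed -i 's/>165)&(sub\[...,1\]-sub\[...,2\]>6)/>140)\&(sub[...,1]-sub[...,2]>14)/' m3.py; python3 m3.py pics/side9.png 265 188 316 216; sed 's#, cv2.MORPH_CLOSE#, cv2.MORPH_CLOSE#' m3.py >/dev/null
python3 - <<'E'
from h import *
# stop inner bottom edge: dark line near the long stop's visible inner face, between y board 45..110
im=cv2.imread('pics/side9.png')
np.set_printoptions(linewidth=200)
print(im[192:222,254:290,2][:, ::1])
E
```

```text
[275. 195.] [309. 213.] [125 129 112] [76 76 71]
plate side ang(board) 0.22 mid(board) [31.9 -5.1] 16
plate side ang(board) -0.97 mid(board) [ 68.3 -57.2] 12
plate side ang(board) -0.49 mid(board) [101.   -5.2] 17
plate side ang(board) 1.04 mid(board) [67.3 43.5] 14
plate corners board [[31.8, 42.8], [32.1, -56.6], [100.6, -57.7], [101.4, 44.1]] len [ 99.4  68.4 101.8  69.7] ctr [66.5 -6.8]
[[228 228 227 ... 227 227 225]
 [228 227 227 ... 228 228 221]
 [228 228 226 ... 221 207 190]
 ...
 [ 83  89 103 ... 100 100 100]
 [104 104  95 ... 100 100 100]
 [102 112 109 ... 100 100  99]]
```

The plate is square within about 0.3° with its edge at board x ≈ 100–101, so the first seating is good. Now I'll go around to behind the −y short side, with the handle at board (63, −90).

Emit:
{"name": "play_rows", "arguments": {
  "deltas": [
    [-0.006,0,0.007,0,0,0],
    [-0.018,0,0.02,0,0,0],
    [-0.032,0,0.036,0,0,0],
    [-0.046,0,0.052,0,0,0],
    [-0.06,0,0.066,0,0,0],
    [-0.07,0,0.075,0,0,0],
    [-0.0742,0,0.0787,0,0,0],
    [-0.0742,0,0.0787,0,0,0],
    [-0.0742,0,0.0787,0,0,0]
  ]
}}

```text
t: 14.15
tcp_pos: [0.6383, -0.064, 0.1154]
tool_rot: [-0.031, 0.707, -0.706, 0.03]
force: [-0.5, -0.1, -1.2]
finger_gap: 0.223
```

```bash
cat >> st.py <<'E'
C0=np.array([571.4,19.3]); Rb=np.array([[np.cos(a),-np.sin(a)],[np.sin(a),np.cos(a)]]); print('tcp board',((np.array(s['tcp_pos'][:2])*1000-C0)@Rb).round(1), 'down axis',M[:,1].round(4), 'tau',np.round(s['ft_torque'],2))
E
python3 st.py
```

```text
t 14.15 tcp [ 0.6383 -0.064   0.1154] zyaw -85.08 tilt 0.14 F [-0.46 -0.05 -1.18] gap 19.1
F board x,y -0.46 -0.01
tcp board [ 59.5 -88.7] down axis [-2.3e-03  8.0e-04 -1.0e+00] tau [0.01 0.03 0.01]
```

Emit:
{"name": "play_rows", "arguments": {
  "deltas": [
    [-0.0015,0.01,0.001,0,0,0],
    [-0.003,0.025,0.001,0,0,0],
    [-0.003,0.04,0.001,0,0,0],
    [-0.003,0.052,0.001,0,0,0],
    [-0.003,0.0585,0.001,0,0,0],
    [-0.003,0.0585,0.001,0,0,0],
    [-0.003,0.0585,0.001,0,0,0]
  ]
}}

```text
t: 14.85
tcp_pos: [0.6426, -0.0653, 0.0577]
tool_rot: [0.03, -0.706, 0.706, -0.03]
force: [0.8, 0.1, -2.0]
finger_gap: 0.221
```

```bash
python3 st.py;  python3 - <<'E'
from h import *
im=snapshot('side')[:,:,::-1]; cv2.imwrite('pics/side10.png',im)
cv2.imwrite('pics/c13.png',cv2.resize(im[165:235,245:345],None,fx=8,fy=8,interpolation=cv2.INTER_CUBIC))
E
```

```text
t 14.85 tcp [ 0.6426 -0.0653  0.0577] zyaw -85.08 tilt 0.01 F [ 0.8   0.1  -1.99] gap 18.8
F board x,y 0.8 0.03
tcp board [ 63.7 -90.3] down axis [ 1.e-04 -1.e-04 -1.e+00] tau [0.   0.02 0.03]
```

View pics/c13.png

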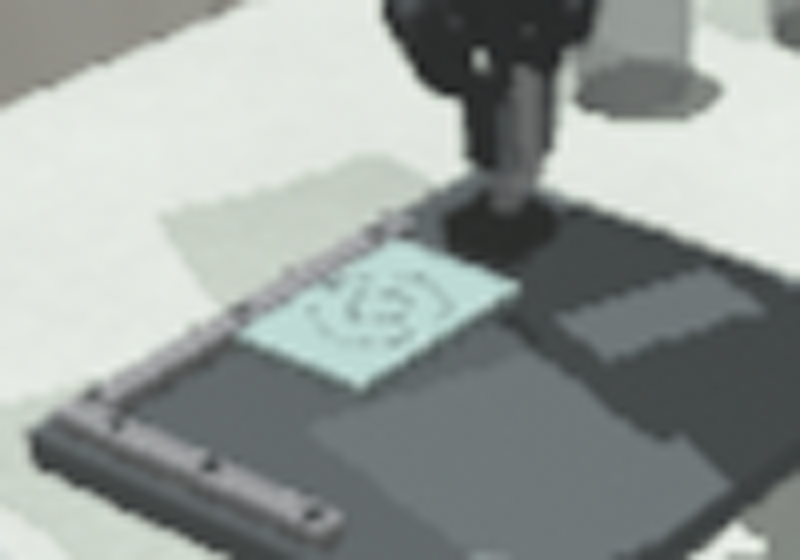

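The foot stands about 10 mm behind the plate's short side. I'll push along board +y (tool −z), with a slight bias toward the long stop.

Emit:
{"name": "play_rows", "arguments": {
  "deltas": [
    [0,0.001,-0.003,0,0,0],
    [0,0.001,-0.006,0,0,0],
    [0,0.001,-0.008,0,0,0],
    [0,0.001,-0.01,0,0,0],
    [0,0.001,-0.012,0,0,0],
    [0,0.001,-0.014,0,0,0],
    [0,0.001,-0.016,0,0,0],
    [-0.0003,0.001,-0.019,0,0,0],
    [-0.0004,0.001,-0.022,0,0,0],
    [-0.0005,0.001,-0.025,0,0,0],
    [-0.0006,0.001,-0.028,0,0,0],
    [-0.0006,0.001,-0.03,0,0,0]
  ]
}}

```text
t: 16.1
tcp_pos: [0.6403, -0.0349, 0.0568]
tool_rot: [-0.031, 0.706, -0.706, 0.03]
force: [0.2, -2.0, -1.3]
finger_gap: 0.222
```

```bash
python3 st.py;  python3 - <<'E'
from h import *
im=snapshot('side')[:,:,::-1]; cv2.imwrite('pics/side11.png',im)
cv2.imwrite('pics/c14.png',cv2.resize(im[165:235,245:345],None,fx=8,fy=8,interpolation=cv2.INTER_CUBIC))
E
python3 st.py
```

```text
t 16.1 tcp [ 0.6403 -0.0349  0.0568] zyaw -85.07 tilt 0.02 F [ 0.24 -1.96 -1.28] gap 19.0
F board x,y 0.07 -1.97
tcp board [ 64.  -59.9] down axis [-3.e-04  1.e-04 -1.e+00] tau [-0.31  0.17 -0.02]
t 16.15 tcp [ 0.6402 -0.0346  0.0567] zyaw -85.06 tilt 0.03 F [-0.95 -0.46 -0.82] gap 19.2
F board x,y -0.99 -0.37
tcp board [ 64.  -59.6] down axis [-4.e-04  4.e-04 -1.e+00] tau [-0.16  0.06 -0.05]
```

View pics/c14.png

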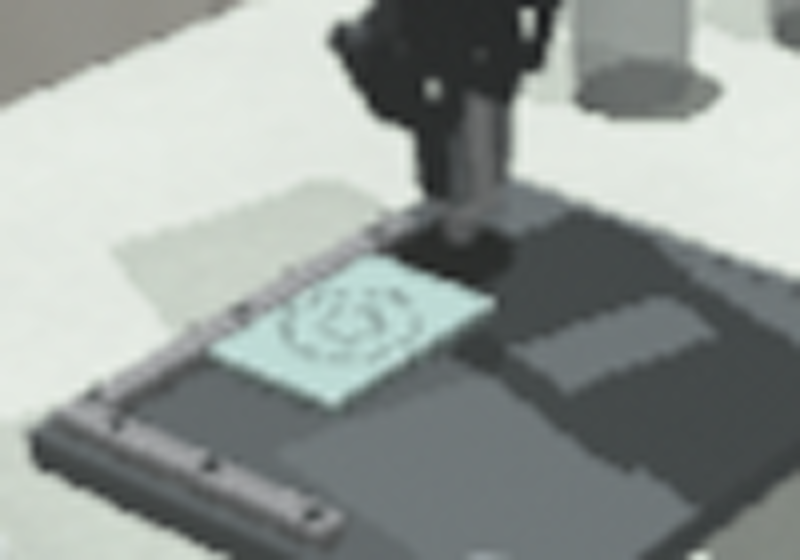

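```bash
python3 m3.py pics/side11.png 262 188 312 220
```

```text
[271. 197.] [305. 215.] [124 128 111] [74 74 69]
plate side ang(board) 0.21 mid(board) [31.5 10.3] 16
plate side ang(board) -1.37 mid(board) [ 71.3 -37.9] 13
plate side ang(board) 0.37 mid(board) [100.6  12.4] 16
plate side ang(board) 1.01 mid(board) [64.9 60.2] 13
plate corners board [[31.3, 59.6], [31.7, -37.0], [100.9, -38.6], [100.3, 60.8]] len [96.6 69.3 99.4 69. ] ctr [66.1 11.2]
```

Emit:
{"name": "play_rows", "arguments": {
  "deltas": [
    [-0.0001,0,-0.002,0,0,0],
    [-0.0002,0,-0.005,0,0,0],
    [-0.0003,0,-0.008,0,0,0],
    [-0.0004,0,-0.011,0,0,0],
    [-0.0005,0,-0.014,0,0,0],
    [-0.0006,0,-0.017,0,0,0],
    [-0.0007,0,-0.02,0,0,0],
    [-0.0008,0,-0.023,0,0,0],
    [-0.0009,0,-0.026,0,0,0],
    [-0.001,0,-0.029,0,0,0],
    [-0.001,0,-0.03,0,0,0]
  ]
}}

```text
t: 17.25
tcp_pos: [0.6388, -0.0048, 0.0568]
tool_rot: [-0.03, 0.706, -0.706, 0.03]
force: [-0.6, -1.1, -0.9]
finger_gap: 0.222
```

```bash
python3 st.py;  python3 - <<'E'
from h import *
im=snapshot('side')[:,:,::-1]; cv2.imwrite('pics/side12.png',im)
cv2.imwrite('pics/c15.png',cv2.resize(im[165:235,245:345],None,fx=8,fy=8,interpolation=cv2.INTER_CUBIC))
E
python3 m3.py pics/side12.png 255 190 304 226
```

```text
t 17.25 tcp [ 0.6388 -0.0048  0.0568] zyaw -85.07 tilt 0.01 F [-0.65 -1.12 -0.93] gap 18.9
F board x,y -0.74 -1.06
tcp board [ 65.1 -29.8] down axis [ 0.e+00  1.e-04 -1.e+00] tau [-0.27  0.08  0.02]
[265. 200.] [299. 219.] [76 76 71] [74 74 69]
plate side ang(board) 1.61 mid(board) [31.4 37.1] 16
plate side ang(board) 1.79 mid(board) [67.6 -8.3] 13
plate side ang(board) -0.4 mid(board) [100.8  41. ] 18
plate side ang(board) 0.58 mid(board) [70.5 90.5] 13
plate corners board [[29.9, 90.1], [32.7, -9.4], [100.5, -7.3], [101.2, 90.9]] len [99.6 67.8 98.2 71.3] ctr [66.  41.1]
```

View pics/c15.png

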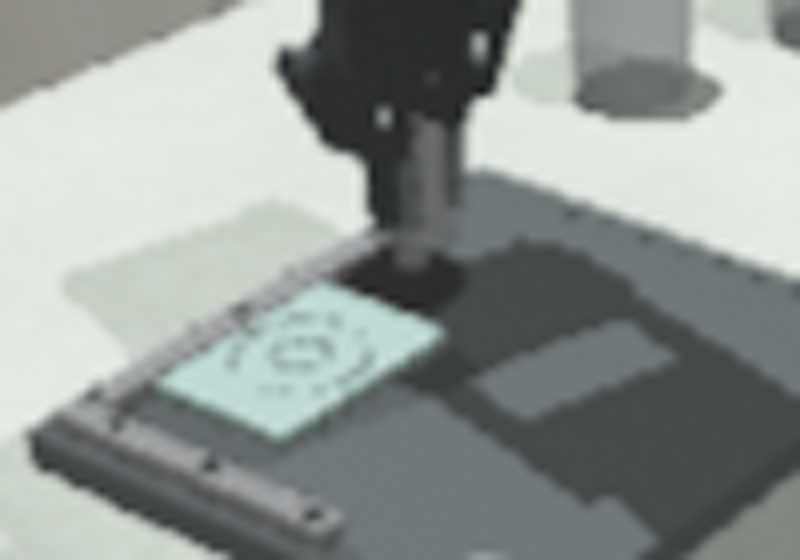

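The plate is sliding along the long stop and staying aligned, with its +y edge at about 90 mm and about 29 mm to go. I'll move 23 mm more, then in fine steps.

Emit:
{"name": "play_rows", "arguments": {
  "deltas": [
    [-0.0001,0,-0.002,0,0,0],
    [-0.0001,0,-0.005,0,0,0],
    [-0.0001,0,-0.008,0,0,0],
    [-0.0002,0,-0.011,0,0,0],
    [-0.0002,0,-0.014,0,0,0],
    [-0.0003,0,-0.017,0,0,0],
    [-0.0003,0,-0.019,0,0,0],
    [-0.0004,0,-0.021,0,0,0],
    [-0.0004,0,-0.022,0,0,0],
    [-0.0005,0,-0.023,0,0,0]
  ]
}}

```text
t: 18.3
tcp_pos: [0.6374, 0.0177, 0.0568]
tool_rot: [0.03, -0.706, 0.706, -0.03]
force: [-0.4, -1.3, -1.4]
finger_gap: 0.223
```

```bash
python3 st.py;  python3 - <<'E'
from h import *
im=snapshot('side')[:,:,::-1]; cv2.imwrite('pics/side13.png',im)
cv2.imwrite('pics/c16.png',cv2.resize(im[165:235,245:345],None,fx=8,fy=8,interpolation=cv2.INTER_CUBIC))
E
python3 m3.py pics/side13.png 252 190 298 226
```

```text
t 18.3 tcp [0.6374 0.0177 0.0568] zyaw -85.08 tilt 0.0 F [-0.4  -1.27 -1.37] gap 19.0
F board x,y -0.51 -1.23
tcp board [65.6 -7.2] down axis [-0. -0. -1.] tau [-0.27  0.06  0.05]
[260. 203.] [295. 222.] [74 74 70] [74 75 69]
plate side ang(board) 0.67 mid(board) [31.3 63.6] 18
plate side ang(board) -1.06 mid(board) [65.4 14.4] 13
plate side ang(board) 0.53 mid(board) [101.1  64. ] 18
plate side ang(board) -0.99 mid(board) [ 65.7 112.7] 14
plate corners board [[30.7, 113.3], [31.8, 15.0], [101.6, 13.7], [100.6, 112.1]] len [98.3 69.7 98.3 70. ] ctr [66.2 63.5]
```

View pics/c16.png

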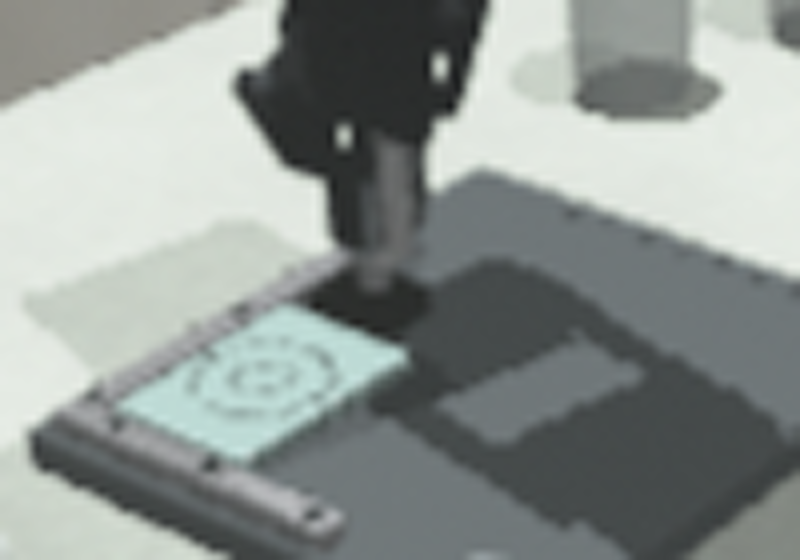

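About 6 mm left. Fine steps with a force check after each.

Emit:
{"name": "play_rows", "arguments": {
  "deltas": [
    [0,0,-0.001,0,0,0],
    [0,0,-0.002,0,0,0],
    [0,0,-0.003,0,0,0],
    [0,0,-0.0035,0,0,0]
  ]
}}

```text
t: 18.75
tcp_pos: [0.6371, 0.0213, 0.0568]
tool_rot: [-0.03, 0.706, -0.706, 0.03]
force: [0.9, -1.1, -1.5]
finger_gap: 0.224
```

Emit:
{"name": "play_rows", "arguments": {
  "deltas": [
    [0,0,-0.0005,0,0,0],
    [0,0,-0.001,0,0,0]
  ]
}}

```text
t: 18.95
tcp_pos: [0.637, 0.0222, 0.0568]
tool_rot: [-0.03, 0.706, -0.706, 0.03]
force: [0.1, -1.9, -1.9]
finger_gap: 0.221
```

Emit:
{"name": "play_rows", "arguments": {
  "deltas": [
    [0,0,-0.0005,0,0,0],
    [0,0,-0.0005,0,0,0]
  ]
}}

```text
t: 19.15
tcp_pos: [0.637, 0.0227, 0.0568]
tool_rot: [-0.03, 0.706, -0.706, 0.03]
force: [-0.8, -1.4, -2.5]
finger_gap: 0.222
```

Emit:
{"name": "play_rows", "arguments": {
  "deltas": [
    [0,0,-0.0005,0,0,0],
    [0,0,-0.0005,0,0,0]
  ]
}}

```text
t: 19.35
tcp_pos: [0.637, 0.0228, 0.0568]
tool_rot: [0.03, -0.706, 0.707, -0.03]
force: [-0.4, -3.4, -1.7]
finger_gap: 0.224
```

Emit:
{"name": "play_rows", "arguments": {
  "deltas": [
    [0,0,-0.0004,0,0,0],
    [0,0,-0.0004,0,0,0]
  ]
}}

```text
t: 19.55
tcp_pos: [0.637, 0.0229, 0.0569]
tool_rot: [0.03, -0.706, 0.707, -0.03]
force: [-0.6, -5.4, -2.3]
finger_gap: 0.224
```

```bash
python3 st.py
```

```text
t 19.55 tcp [0.637  0.0229 0.0569] zyaw -85.07 tilt 0.06 F [-0.59 -5.41 -2.26] gap 19.1
F board x,y -1.05 -5.34
tcp board [65.6 -2. ] down axis [ 1.e-04 -1.e-03 -1.e+00] tau [-1.05  0.08  0.04]
```

Seated on the short stop, with the force rising about 2 N per 0.4 mm. I'll add a little and hold for over half a second.

Emit:
{"name": "play_rows", "arguments": {
  "deltas": [
    [0,0,-0.0004,0,0,0],
    [0,0,-0.0004,0,0,0],
    [0,0,-0.0004,0,0,0]
  ]
}}

```text
t: 19.85
tcp_pos: [0.6369, 0.023, 0.0569]
tool_rot: [0.03, -0.706, 0.707, -0.03]
force: [-0.8, -5.2, -1.9]
finger_gap: 0.222
```

```bash
python3 st.py;  python3 - <<'E'
from h import *
im=snapshot('side')[:,:,::-1]; cv2.imwrite('pics/side14.png',im)
cv2.imwrite('pics/c17.png',cv2.resize(im[165:235,245:345],None,fx=8,fy=8,interpolation=cv2.INTER_CUBIC))
E
python3 m3.py pics/side14.png 252 190 298 228; python3 st.py
```

```text
t 19.85 tcp [0.6369 0.023  0.0569] zyaw -85.06 tilt 0.08 F [-0.77 -5.24 -1.94] gap 19.0
F board x,y -1.21 -5.16
tcp board [65.6 -2. ] down axis [ 2.0e-04 -1.5e-03 -1.0e+00] tau [-1.19  0.1  -0.03]
[259. 204.] [294. 222.] [75 74 69] [74 74 68]
plate side ang(board) -0.25 mid(board) [31.5 67.9] 18
plate side ang(board) 0.54 mid(board) [67.6 19.8] 14
plate side ang(board) 0.38 mid(board) [101.   68.7] 16
plate side ang(board) 0.83 mid(board) [ 62.2 114.7] 12
plate corners board [[31.7, 114.3], [31.3, 19.5], [101.3, 20.1], [100.7, 115.3]] len [94.8 70.1 95.2 69. ] ctr [66.3 67.3]
t 19.9 tcp [0.637  0.023  0.0569] zyaw -85.06 tilt 0.09 F [ 0.24 -4.8  -1.92] gap 19.1
F board x,y -0.17 -4.8
tcp board [65.6 -2. ] down axis [ 2.0e-04 -1.5e-03 -1.0e+00] tau [-1.18  0.23 -0.08]
```

View pics/c17.png

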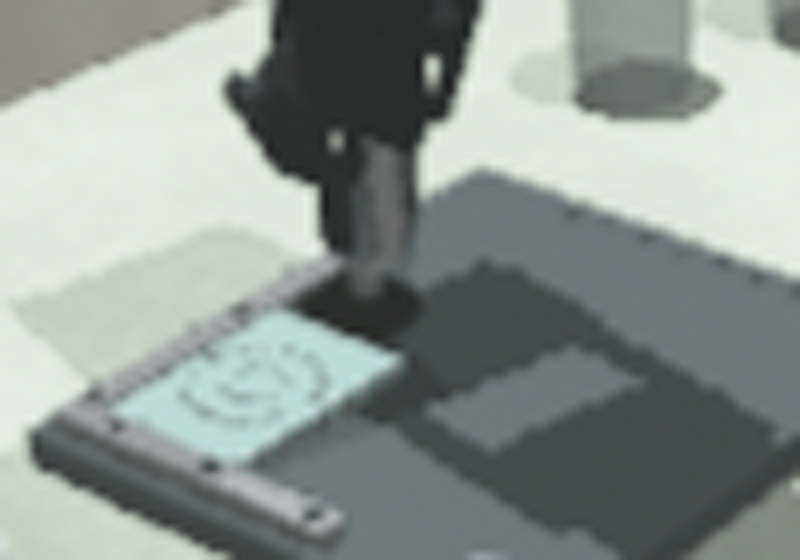

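The plate sits in the corner against both stops, with its −y side at board y ≈ 20 as expected. I'll raise the force to about 7 N.

Emit:
{"name": "play_rows", "arguments": {
  "deltas": [
    [0,0,-0.0005,0,0,0],
    [0,0,-0.0005,0,0,0],
    [0,0,-0.0005,0,0,0]
  ]
}}

```text
t: 20.2
tcp_pos: [0.637, 0.023, 0.0569]
tool_rot: [0.03, -0.706, 0.707, -0.031]
force: [-0.6, -6.8, -1.3]
finger_gap: 0.222
```

```bash
python3 st.py
```

```text
t 20.2 tcp [0.637  0.023  0.0569] zyaw -85.05 tilt 0.12 F [-0.63 -6.84 -1.29] gap 19.0
F board x,y -1.21 -6.76
tcp board [65.6 -1.9] down axis [ 2.0e-04 -2.1e-03 -1.0e+00] tau [-1.45  0.17  0.07]
```

Holding at 6.8 N for 0.6 s, then backing away.

Emit:
{"name": "play_rows", "arguments": {
  "deltas": [
    [0,0,-0.0001,0,0,0],
    [0,0,-0.0001,0,0,0],
    [0,0,-0.0001,0,0,0],
    [0,0,-0.0001,0,0,0],
    [0,0,-0.0001,0,0,0],
    [0,0,-0.0001,0,0,0]
  ]
}}

```text
t: 20.8
tcp_pos: [0.637, 0.023, 0.0569]
tool_rot: [0.03, -0.706, 0.707, -0.031]
force: [-0.9, -7.5, -1.6]
finger_gap: 0.22
```

Emit:
{"name": "play_rows", "arguments": {
  "deltas": [
    [0,0,0.001,0,0,0],
    [0,0,0.003,0,0,0],
    [0,0,0.008,0,0,0],
    [0,0,0.018,0,0,0],
    [0,-0.002,0.03,0,0,0],
    [0,-0.015,0.04,0,0,0],
    [0,-0.035,0.05,0,0,0],
    [0,-0.055,0.055,0,0,0],
    [0,-0.06,0.055,0,0,0]
  ]
}}

```text
t: 21.7
tcp_pos: [0.6438, -0.0323, 0.1203]
tool_rot: [0.027, -0.706, 0.707, -0.032]
force: [0.8, 0.1, -0.7]
finger_gap: 0.224
```

```bash
python3 st.py;  python3 - <<'E'
from h import *
im=snapshot('side')[:,:,::-1]; cv2.imwrite('pics/side15.png',im)
cv2.imwrite('pics/c18.png',cv2.resize(im[165:235,245:345],None,fx=8,fy=8,interpolation=cv2.INTER_CUBIC))
E
python3 m3.py pics/side15.png 252 190 298 228
```

```text
t 21.7 tcp [ 0.6438 -0.0323  0.1203] zyaw -85.19 tilt 0.38 F [ 0.83  0.13 -0.66] gap 19.1
F board x,y 0.84 0.06
tcp board [ 67.8 -57.6] down axis [ 0.0065 -0.0015 -1.    ] tau [ 0.01 -0.02  0.03]
[259. 204.] [294. 222.] [73 73 68] [75 75 70]
plate side ang(board) 0.34 mid(board) [31.3 66.7] 18
plate side ang(board) 1.6 mid(board) [68.9 18.3] 14
plate side ang(board) 0.43 mid(board) [101.1  67.3] 17
plate side ang(board) -0.98 mid(board) [ 65.1 114.2] 14
plate corners board [[31.0, 114.8], [31.5, 17.2], [101.4, 19.2], [100.7, 113.6]] len [97.6 69.9 94.4 69.8] ctr [66.2 66.2]
```

View pics/c18.png

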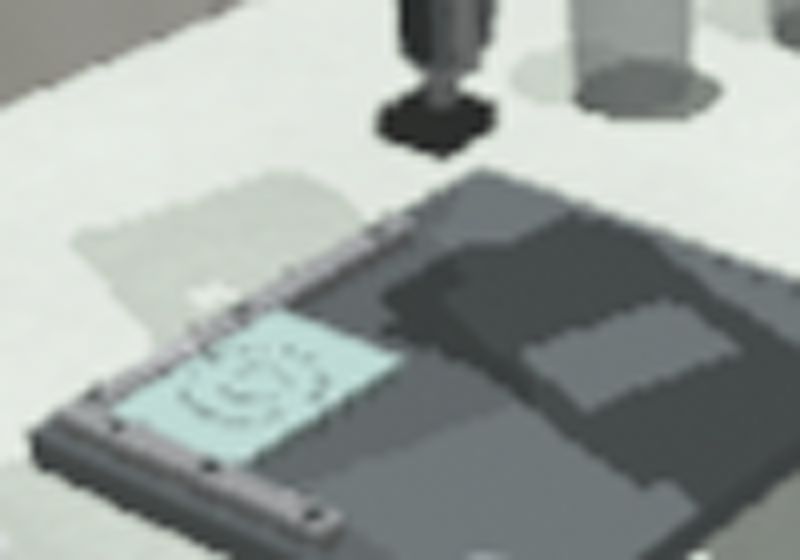

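Seating done at about 7 N, the plate stayed in the corner, and the pusher is clear and level. Before carrying it back I'll check the clearance to the shakers.

```bash
python3 - <<'E'
from h import *
c=Cam('top'); print(c.onz([[400,120],[445,131]],.115).round(3)); print('other pusher',c.onz([[434,262]],.1).round(3), c.onz([[424,262]],.0).round(3))
im=snapshot('top')[:,:,::-1]; cv2.imwrite('pics/top15.png',im)
E
python3 st.py
```

```text
[[ 0.724 -0.23   0.115]
 [ 0.697 -0.343  0.115]]
other pusher [[ 0.37 -0.31  0.1 ]] [[ 0.37  -0.313  0.   ]]
t 21.8 tcp [ 0.6424 -0.0309  0.1185] zyaw -85.14 tilt 0.18 F [-0.81 -0.43 -1.51] gap 19.0
F board x,y -0.84 -0.36
tcp board [ 66.4 -56.1] down axis [ 3.1e-03 -4.0e-04 -1.0e+00] tau [ 0.03  0.01 -0.03]
```

Emit:
{"name": "play_rows", "arguments": {
  "deltas": [
    [0.008,0,0.014,0,0,0],
    [0.023,0,0.04,0,0,0],
    [0.043,0,0.073,0,0,0],
    [0.063,0,0.107,0,0,0],
    [0.083,0,0.141,0,0,0],
    [0.103,0,0.175,0,0,0],
    [0.123,0,0.209,0,0,0],
    [0.14,0,0.239,0,0,0],
    [0.153,0,0.261,0,0,0],
    [0.16,0,0.272,0,0,0],
    [0.161,0,0.2743,0,0,0],
    [0.161,0,0.2743,0,0,0]
  ]
}}

```text
t: 23.0
tcp_pos: [0.5041, -0.3167, 0.1162]
tool_rot: [-0.031, 0.707, -0.706, 0.03]
force: [-0.6, 1.2, -1.0]
finger_gap: 0.225
```

Emit:
{"name": "play_rows", "arguments": {
  "deltas": [
    [0,0,0,0,0,0],
    [0,0,0,0,0,0]
  ]
}}

```text
t: 23.2
tcp_pos: [0.5051, -0.3159, 0.1167]
tool_rot: [-0.031, 0.707, -0.706, 0.031]
force: [-0.2, -0.4, -1.0]
finger_gap: 0.223
```

```bash
python3 st.py;  python3 - <<'E'
from h import *
im=snapshot('top')[:,:,::-1]; cv2.imwrite('pics/top16.png',im)
cv2.imwrite('pics/c19.png',cv2.resize(im[125:245,240:470],None,fx=3.4,fy=3.4,interpolation=cv2.INTER_CUBIC))
E
python3 st.py
```

```text
t 23.2 tcp [ 0.5051 -0.3159  0.1167] zyaw -84.97 tilt 0.04 F [-0.17 -0.45 -0.95] gap 19.0
F board x,y -0.21 -0.43
tcp board [ -94.7 -328.3] down axis [-3.e-04  6.e-04 -1.e+00] tau [ 0.01 -0.01 -0.02]
t 23.25 tcp [ 0.5051 -0.3161  0.1168] zyaw -84.98 tilt 0.02 F [ 0.49  0.34 -1.91] gap 19.3
F board x,y 0.52 0.29
tcp board [ -94.7 -328.5] down axis [-2.e-04  4.e-04 -1.e+00] tau [ 0.02 -0.   -0.01]
```

View pics/c19.png

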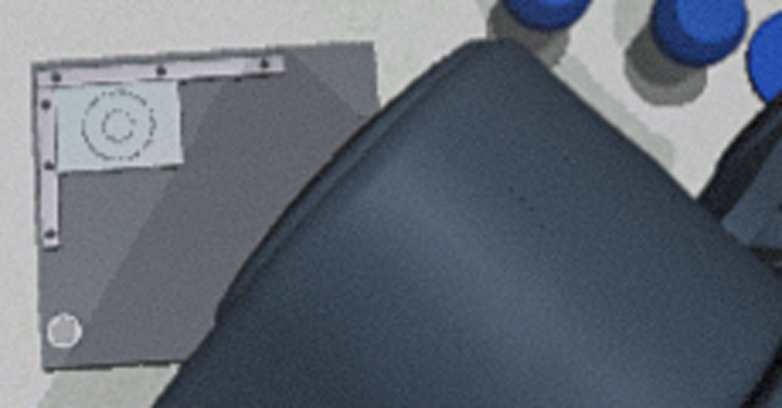

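The plate sits tight in the corner against both stops in the top view, and the level stands where it was. Lowering the pusher over the dish.

Emit:
{"name": "play_rows", "arguments": {
  "deltas": [
    [0,0.01,0.001,0,0,0],
    [0,0.028,0.002,0,0,0],
    [0,0.046,0.002,0,0,0],
    [0,0.06,0.002,0,0,0],
    [0,0.069,0.002,0,0,0],
    [0,0.073,0.002,0,0,0],
    [0,0.075,0.002,0,0,0],
    [0,0.075,0.002,0,0,0]
  ]
}}

```text
t: 24.05
tcp_pos: [0.505, -0.3195, 0.042]
tool_rot: [0.03, -0.706, 0.707, -0.031]
force: [0.5, -0.2, -0.0]
finger_gap: 0.22
```

```bash
python3 st.py
```

```text
t 24.05 tcp [ 0.505  -0.3195  0.042 ] zyaw -85.08 tilt 0.04 F [ 0.5  -0.16 -0.02] gap 18.8
F board x,y 0.49 -0.2
tcp board [ -95.1 -331.9] down axis [ 5.e-04 -4.e-04 -1.e+00] tau [ 0.   -0.01  0.01]
```

Emit:
{"name": "play_rows", "arguments": {
  "deltas": [
    [0,0.001,0,0,0,0],
    [0,0.002,0,0,0,0],
    [0,0.002,0,0,0,0]
  ]
}}

```text
t: 24.35
tcp_pos: [0.5049, -0.3195, 0.0401]
tool_rot: [0.03, -0.706, 0.707, -0.03]
force: [-0.9, -0.3, -1.5]
finger_gap: 0.224
```

Emit:
{"name": "play_rows", "arguments": {
  "deltas": [
    [0,0.0005,0,0,0,0],
    [0,0.001,0,0,0,0],
    [0,0.001,0,0,0,0]
  ]
}}

```text
t: 24.65
tcp_pos: [0.5049, -0.3194, 0.0389]
tool_rot: [0.03, -0.706, 0.707, -0.03]
force: [-0.3, -0.3, -0.3]
finger_gap: 0.228
```

```bash
python3 st.py
```

```text
t 24.65 tcp [ 0.5049 -0.3194  0.0389] zyaw -85.08 tilt 0.02 F [-0.28 -0.33 -0.28] gap 19.4
F board x,y -0.31 -0.3
tcp board [ -95.2 -331.8] down axis [ 2.e-04 -2.e-04 -1.e+00] tau [-0.02 -0.01  0.  ]
```

Emit:
{"name": "play_rows", "arguments": {
  "deltas": [
    [0,0.0006,0,0,0,0],
    [0,0.0006,0,0,0,0],
    [0,0.0006,0,0,0,0]
  ]
}}

```text
t: 24.95
tcp_pos: [0.5049, -0.3194, 0.0389]
tool_rot: [0.03, -0.706, 0.707, -0.03]
force: [-1.1, 1.9, 6.2]
finger_gap: 0.223
```

```bash
python3 st.py
```

```text
t 24.95 tcp [ 0.5049 -0.3194  0.0389] zyaw -85.08 tilt 0.03 F [-1.11  1.9   6.2 ] gap 19.1
F board x,y -0.95 1.99
tcp board [ -95.2 -331.8] down axis [ 3.e-04 -3.e-04 -1.e+00] tau [0.18 0.21 0.02]
```

On the dish floor at the same height as at the start. I'll ease off and release.

Emit:
{"name": "play_rows", "arguments": {
  "deltas": [
    [0,-0.0005,0,0,0,0],
    [0,-0.0005,0,0,0,0]
  ]
}}

```text
t: 25.15
tcp_pos: [0.5048, -0.3194, 0.0389]
tool_rot: [0.03, -0.706, 0.707, -0.03]
force: [-1.0, 0.7, 3.9]
finger_gap: 0.228
```

Emit:
{"name": "play_rows", "arguments": {
  "deltas": [
    [0,0,0,0,0,0],
    [0,0,0,0,0,0],
    [0,0,0,0,0,0],
    [0,0,0,0,0,0],
    [0,0,0,0,0,0],
    [0,0,0,0,0,0],
    [0,0,0,0,0,0]
  ],
  "gripper": 0.0854
}}

```text
t: 25.85
tcp_pos: [0.5048, -0.3194, 0.0387]
tool_rot: [-0.03, 0.706, -0.706, 0.03]
force: [0.2, -0.1, 0.3]
finger_gap: 0.998
```

```bash
python3 st.py
```

```text
t 25.85 tcp [ 0.5048 -0.3194  0.0387] zyaw -85.08 tilt 0.0 F [ 0.15 -0.07  0.25] gap 85.2
F board x,y 0.14 -0.08
tcp board [ -95.3 -331.7] down axis [ 0.  0. -1.] tau [0.01 0.01 0.05]
```

Released. I'll go straight up, then away toward the start pose so the cameras can see.

Emit:
{"name": "play_rows", "arguments": {
  "deltas": [
    [0,-0.01,0,0,0,0],
    [0,-0.03,0,0,0,0],
    [0,-0.06,0,0,0,0],
    [0,-0.09,0,0,0,0],
    [0,-0.12,0,0,0,0],
    [0,-0.15,0,0,0,0],
    [0,-0.18,0,0,0,0],
    [0,-0.19,0,0,0,0],
    [0,-0.19,0,0,0,0]
  ]
}}

```text
t: 26.75
tcp_pos: [0.5055, -0.3199, 0.2307]
tool_rot: [0.029, -0.705, 0.708, -0.031]
force: [-0.1, 0.1, 0.4]
finger_gap: 0.999
```

Emit:
{"name": "play_rows", "arguments": {
  "deltas": [
    [0.02,0,0.02,0,0,0],
    [0.05,0,0.05,0,0,0],
    [0.08,0,0.08,0,0,0],
    [0.11,0,0.11,0,0,0],
    [0.14,0,0.14,0,0,0],
    [0.17,0,0.17,0,0,0],
    [0.2,0,0.2,0,0,0],
    [0.23,0,0.23,0,0,0],
    [0.26,0,0.255,0,0,0],
    [0.28,0,0.27,0,0,0],
    [0.28,0,0.27,0,0,0],
    [0.28,0,0.27,0,0,0]
  ]
}}

```text
t: 27.95
tcp_pos: [0.2483, -0.6112, 0.2264]
tool_rot: [-0.03, 0.708, -0.705, 0.03]
force: [0.3, 0.5, -0.1]
finger_gap: 0.997
```

```bash
python3 st.py;  python3 - <<'E'
from h import *
im=snapshot('top')[:,:,::-1]; cv2.imwrite('pics/top17.png',im)
cv2.imwrite('pics/c20.png',cv2.resize(im[125:280,240:480],None,fx=3.3,fy=3.3,interpolation=cv2.INTER_CUBIC))
im=snapshot('side')[:,:,::-1]; cv2.imwrite('pics/side17.png',im)
E
python3 m3.py pics/side17.png 252 190 298 228
```

```text
t 27.95 tcp [ 0.2483 -0.6112  0.2264] zyaw -85.17 tilt 0.26 F [ 0.31  0.48 -0.11] gap 85.1
F board x,y 0.35 0.45
tcp board [-375.8 -600.6] down axis [-4.0e-04  4.5e-03 -1.0e+00] tau [ 0.01  0.01 -0.  ]
[259. 204.] [294. 222.] [123 121 113] [124 122 114]
plate side ang(board) 0.34 mid(board) [31.3 66.7] 18
plate side ang(board) 1.6 mid(board) [68.9 18.3] 14
plate side ang(board) 0.43 mid(board) [101.1  67.3] 17
plate side ang(board) -0.98 mid(board) [ 65.1 114.2] 14
plate corners board [[31.0, 114.8], [31.5, 17.2], [101.4, 19.2], [100.7, 113.6]] len [97.6 69.9 94.4 69.8] ctr [66.2 66.2]
```

View pics/c20.png

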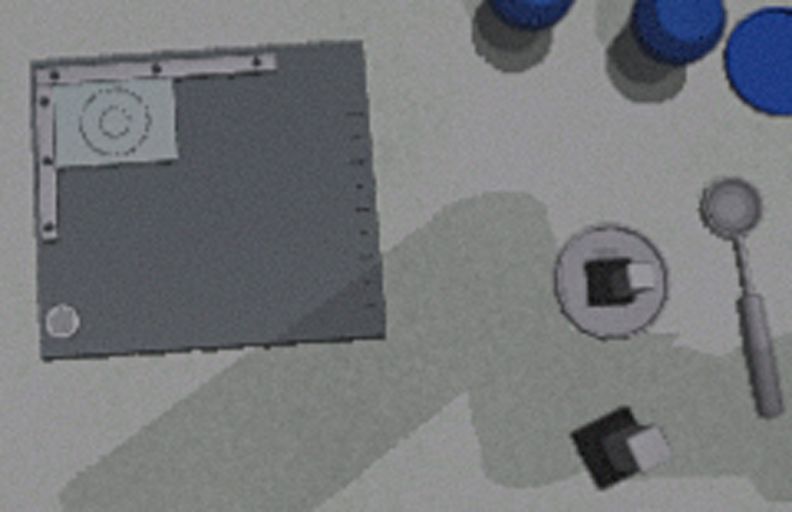

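View pics/side17.png

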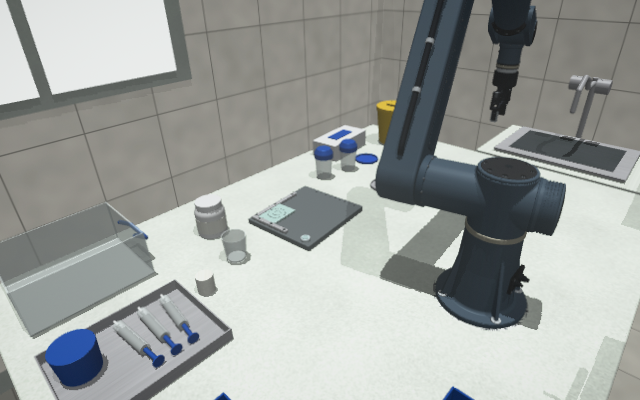

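The pusher stands upright in its dish, the bystanders are unmoved, and the plate is in the corner. As a finer check I'll take averaged edge profiles from the stops' outer edges to the plate's far edges; these should be 114 mm and 84 mm.

Run:
```python
from h import *
C0=np.array([571.4,19.3]); a=np.radians(4.9); Rb=np.array([[np.cos(a),-np.sin(a)],[np.sin(a),np.cos(a)]])
def prof(cam,im,xs,ys,z):
    X,Y=np.meshgrid(xs,ys,indexing='ij'); P=np.c_[X.ravel(),Y.ravel()]@Rb.T+C0
    q=cam.proj(np.c_[P/1000,np.full(len(P),z)]).astype(np.float32)
    return cv2.remap(im,q[:,0].reshape(X.shape),q[:,1].reshape(X.shape),cv2.INTER_LINEAR)
def edge(p,s):
    d=abs(np.gradient(cv2.GaussianBlur(p.reshape(-1,1),(1,9),1.5).ravel())); i=d.argmax()
    w=d[max(0,i-6):i+7]; return round(float((w*s[max(0,i-6):i+7]).sum()/w.sum()),2), round(float(d.max()),1)
for n in('top','side'):
    im=cv2.imread(f'pics/{n}17.png').astype(np.float32).mean(2); c=Cam(n)
    s=np.arange(0,150,.5)
    for lab,lo in (('all',(40,95)),('near stop',(70,95)),('far',(35,60))):
        xs=np.arange(*lo,1.); r=np.arange(8,32,.5); e1=edge(prof(c,im,xs,r,.026).mean(0),r)
        print(n,lab,'plate -y edge',e1,end=' ')
        if lab!='x':
            r=np.arange(127,139,.5); print('short stop outer',edge(prof(c,im,xs,r,.028).mean(0),r))
    for lab,lo in (('all',(25,110)),('a',(25,60)),('b',(70,110))):
        ys=np.arange(*lo,1.); r=np.arange(20,42,.5); e=edge(prof(c,im,r,ys,.026).mean(1),r); r=np.arange(108,122,.5); print(n,lab,'plate -x edge',e,'long stop outer',edge(prof(c,im,r,ys,.028).mean(1),r))
    if n=='side':
      for f in('side14','side17'):
        im=cv2.imread(f'pics/{f}.png').astype(np.float32).mean(2); r=np.arange(8,32,.5); print(f,edge(prof(c,im,np.arange(34,44,1.),r,.026).mean(0),r), edge(prof(c,im,np.arange(85,97,1.),r,.026).mean(0),r))
        xs=np.arange(40,95,1.); r=np.arange(100,125,1); print(prof(c,im,xs,r,.026).mean(0).round().astype(int))
```

```text
top all plate -y edge (20.78, 8.4) short stop outer (134.15, 5.8)
top near stop plate -y edge (20.25, 8.0) short stop outer (134.26, 7.4)
top far plate -y edge (20.98, 7.9) short stop outer (133.15, 5.2)
top all plate -x edge (32.07, 9.1) long stop outer (115.28, 5.7)
top a plate -x edge (32.05, 9.0) long stop outer (115.25, 5.3)
top b plate -x edge (31.99, 9.2) long stop outer (115.19, 6.0)
side all plate -y edge (17.07, 5.0) short stop outer (132.58, 5.2)
side near stop plate -y edge (17.06, 5.0) short stop outer (133.42, 5.1)
side far plate -y edge (17.0, 4.9) short stop outer (132.54, 5.1)
side all plate -x edge (31.43, 6.1) long stop outer (115.5, 2.4)
side a plate -x edge (31.47, 6.1) long stop outer (115.49, 3.0)
side b plate -x edge (31.02, 6.2) long stop outer (115.55, 2.0)
side14 (16.67, 7.8) (16.56, 8.6)
[203 205 206 206 207 207 207 207 207 206 206 204 201 197 192 186 180 173
 166 160 155 152 150 149 149]
side17 (16.58, 4.6) (17.49, 5.6)
[203 205 206 207 207 207 207 207 207 207 206 205 203 201 198 194 190 186
 181 177 174 172 171 171 172]
```

Top view gives 113.4 and 83.2 mm; side view gives 115.5 and 84.1 mm. On average that is 114.4 and 83.7 mm against 114 and 84, with the edges parallel to the stops. It agrees with the seated state and shows no shift since the press, so I'll check the pusher against the dish and hand in.

Run:
```python
from h import *
from station import sign_off
c=Cam('top'); im=cv2.imread('pics/top17.png'); g=im.min(2)
z=np.zeros_like(g); z[198:224,426:446]=(g[198:224,426:446]>131)*255; z=cv2.morphologyEx(z,cv2.MORPH_OPEN,np.ones((3,3),np.uint8))
n,l,st,ce=cv2.connectedComponentsWithStats(z); i=1+st[1:,4].argmax(); print(st[i],ce[i],'handle top',c.onz([ce[i]],.081).round(4),'dish 0.5088,-0.3156')
s=sense(); print(np.abs(s['qd']).max(), s['force'])
print(sign_off())
```

```text
[440 198   6  26 111] [443.18918919 210.58558559] handle top [[ 0.499  -0.3426  0.081 ]] dish 0.5088,-0.3156
0.013369454814580182 [ 0.51451511 -0.02435026  1.31306996]
the job is handed in; nothing more can be done
None
```

I pushed the plate into the corner with the pusher and put the pusher back in its steel dish. The job is handed in; no verdict was reported.

- **First seating (long stop):** I pressed at about 6 N, then 7.6 N, holding for over half a second in all. The plate then measured square to the board within about 0.3°.
- **Second seating (short stop):** I slid the plate along the long stop and held it against the short stop at 6.8–7.5 N for 0.6 s.
- **Plate at the end:** Measured from the outer edges of the stops to the plate's far edges, it should read 114 mm and 84 mm. The top camera gave 113.4 and 83.2 mm, the side camera 115.5 and 84.1 mm. The two views disagree by up to 2 mm, but their average is within 0.5 mm of touching both stops. The plate's −x edge runs parallel to the long stop to better than 0.01 rad, and comparing the side pictures showed no shift after the press.
- **Pusher:** I released it at its starting height on the dish floor, about 5 mm from the dish centre by the arm's own position. The last top picture shows it upright, and the arm was clear of everything.
- **Bystanders:** None looked moved in the final pictures. I compared them by eye and did not measure them.
- **Failed check:** My last automatic check of the handle position picked up a bright strip of the counter instead of the handle, so its number is meaningless. The pusher's final position rests on the release pose and the picture.

The whole run took about 28 s of the 72 s allowed.

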